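# Scoop the loose steel balls out from under the low shelf and box them

### The job

With the long-handled scoop, not with your fingers, gather every steel ball out of the catch tray under the low shelf and tip them into the open lidded box, without knocking the scoop or yourself against the shelf or disturbing the things that stand on it. Once all the balls are in the box, shut its lid fully and then turn the latch on the lid a quarter-turn clockwise, as far as it goes, so that its tongue points through the staple. Finish with the scoop laid flat, right way up, back on its rubber mat.

Things in the scene. Friction and masses are not known exactly. Their poses are not given: they have to be found in the camera images.
- scoop: loose sheet-steel scoop, 0.21 kg, 262 mm long. Origin: centre of the black grip at the handle's end; +x along the handle to the nose, z up. Grip: flat-sided bar 86 mm long (x), 16 mm wide (y), 24 mm high, to be pinched across its width. The flat underside is 58 mm below the origin; a wire foot 63 mm behind the origin reaches as low, so it stands on a flat surface with the grip's centre 58 mm up
- scoop_pan (a point): middle of the scoop's pan, on its underside, 159 mm ahead of the grip's centre. Pan 84 mm wide, 71 mm long (124 to 195 mm ahead of the grip); back and side walls 3 mm thick, 30 mm high, the side walls sloping down forward and ending 20 mm behind the nose. A sloping shank runs from the back wall, 22 mm up, to the grip's front end
- scoop_nose (a point): middle of the scoop's front edge, on its underside, 195 mm ahead of the grip's centre and 58 mm below it. The lip is 0.8 mm thick here and ramps up to 3.2 mm 7 mm behind; from there the pan's floor falls 2 degrees to the back wall, so balls past the lip stay in while the scoop is level or nose-up and roll out with the nose tipped down well over 15 degrees
- mat: fixed black rubber mat, 310 mm (along its x) by 140 mm by 3 mm, on which the scoop lies at the start; origin at the centre of its underside
- catch_tray: fixed open-fronted steel tray under the low shelf. Origin: middle of its front edge, on the bench; +x into the tray, z up. Inside 190 mm wide (y), 150 mm deep (x); side walls 58 mm high, 3 mm thick, sloping down to the floor at the front; back wall 60 mm high
- tray_back (a point): middle of the foot of the tray's back wall, on the tray's floor, 150 mm behind the front edge. The floor is 7 mm above the bench at the front and falls straight to 4.4 mm here (1 degree). The balls lie scattered over its rear half and do not roll off by themselves; pushed along by the scoop they come up against the back wall, where the lip gets under them
- shelf: fixed low grey sheet-metal shelf over the tray, 300 mm wide, its top 103 mm above the bench, from 45 mm to 215 mm behind the tray's front edge, with a side plate at each end (y = +-148 mm). Same origin and axes as the tray. It must not be struck (a brush of under 3 N is allowed)
- shelf_edge (a point): middle of the lower edge of the shelf's folded front: 45 mm behind the tray's front edge and 82 mm above the bench; all that goes into the tray must pass below it
- ball_0: loose polished steel ball, 20 mm diameter, 33 g, origin at its centre; five to eight of the eight balls are present. Not to be touched with the fingers
- ball_1: loose polished steel ball, 20 mm diameter, 33 g, origin at its centre; five to eight of the eight balls are present. Not to be touched with the fingers
- ball_2: loose polished steel ball, 20 mm diameter, 33 g, origin at its centre; five to eight of the eight balls are present. Not to be touched with the fingers
- ball_3: loose polished steel ball, 20 mm diameter, 33 g, origin at its centre; five to eight of the eight balls are present. Not to be touched with the fingers
- ball_4: loose polished steel ball, 20 mm diameter, 33 g, origin at its centre; five to eight of the eight balls are present. Not to be touched with the fingers
- ball_5: loose polished steel ball, 20 mm diameter, 33 g, origin at its centre; five to eight of the eight balls are present. Not to be touched with the fingers
- ball_6: loose polished steel ball, 20 mm diameter, 33 g, origin at its centre; five to eight of the eight balls are present. Not to be touched with the fingers
- ball_7: loose polished steel ball, 20 mm diameter, 33 g, origin at its centre; five to eight of the eight balls are present. Not to be touched with the fingers
- ball_box: heavy (1.8 kg) but loose blue sheet-steel box, 150 mm (x) by 170 mm (y) by 70 mm high, walls and floor 4 mm, open on top while the lid is up; origin at the centre of its underside, -x is its front (latch and staple side), the lid is hinged along its +x rim
- lid (a joint): angle of the box's lid, rad: 0 shut, about 1.4 to 1.7 as found (standing up from the rear rim), 1.75 at its stop. The hinge is stiff and the lid stays where it is left; it takes about 2 N at the free edge to move it. The lid is a 152 mm by 174 mm plate, 4 mm thick
- lid_hinge (a point): middle of the lid's hinge line (runs along the box's y), 70 mm above the box's underside, 75 mm behind its centre. Its axes are the lid's own: -x points from the hinge to the lid's free edge, z out of the lid's outer face
- latch (a joint): angle of the latch on the lid, rad: 0 to 0.2 as found (wing and tongue across the box, tongue pointing to the box's -y side), grows clockwise seen from above the shut lid, 1.57 at its stop (tongue pointing to the front, through a steel staple that stands 20 mm above the rim, 6.5 mm ahead of the front wall). Friction 0.04 N m
- latch_grip (a point): on the latch's axis at the middle height of its black wing, 112 mm from the hinge line. The wing is 44 mm long (along the point's y), 12 mm wide (x) and 22 mm high, from 11.5 mm to 33.5 mm above the lid's underside; the point lies 24.5 mm above that underside
- oil_bottle: bystander on the shelf: oil bottle 59 mm across, 190 mm tall, origin at the centre of its foot
- parts_box: bystander on the shelf: small carton 62 x 92 x 43 mm, origin at the centre of its underside
- tape_roll: bystander on the shelf: roll of tape 90 mm across, 24 mm high, origin at the centre of its underside

How it is judged:
On the way, in this order (a step that is already met when the one before it is completed fails the run):
1. every ball present lies in the box while its lid is still up (x of ball_0 in the frame of ball_box between -0.075 and 0.075 m and y of ball_0 in the frame of ball_box between -0.085 and 0.085 m and z of ball_0 in the frame of ball_box between 0 and 0.065 m and x of ball_1 in the frame of ball_box between -0.075 and 0.075 m and y of ball_1 in the frame of ball_box between -0.085 and 0.085 m and z of ball_1 in the frame of ball_box between 0 and 0.065 m and x of ball_2 in the frame of ball_box between -0.075 and 0.075 m and y of ball_2 in the frame of ball_box between -0.085 and 0.085 m and z of ball_2 in the frame of ball_box between 0 and 0.065 m and x of ball_3 in the frame of ball_box between -0.075 and 0.075 m and y of ball_3 in the frame of ball_box between -0.085 and 0.085 m and z of ball_3 in the frame of ball_box between 0 and 0.065 m and x of ball_4 in the frame of ball_box between -0.075 and 0.075 m and y of ball_4 in the frame of ball_box between -0.085 and 0.085 m and z of ball_4 in the frame of ball_box between 0 and 0.065 m and x of ball_5 in the frame of ball_box between -0.075 and 0.075 m and y of ball_5 in the frame of ball_box between -0.085 and 0.085 m and z of ball_5 in the frame of ball_box between 0 and 0.065 m and x of ball_6 in the frame of ball_box between -0.075 and 0.075 m and y of ball_6 in the frame of ball_box between -0.085 and 0.085 m and z of ball_6 in the frame of ball_box between 0 and 0.065 m and x of ball_7 in the frame of ball_box between -0.075 and 0.075 m and y of ball_7 in the frame of ball_box between -0.085 and 0.085 m and z of ball_7 in the frame of ball_box between 0 and 0.065 m and value of joint lid above 0.5 rad), for 0.2 s.
2. the lid is shut, with the latch not yet turned and all balls inside (x of ball_0 in the frame of ball_box between -0.075 and 0.075 m and y of ball_0 in the frame of ball_box between -0.085 and 0.085 m and z of ball_0 in the frame of ball_box between 0 and 0.065 m and x of ball_1 in the frame of ball_box between -0.075 and 0.075 m and y of ball_1 in the frame of ball_box between -0.085 and 0.085 m and z of ball_1 in the frame of ball_box between 0 and 0.065 m and x of ball_2 in the frame of ball_box between -0.075 and 0.075 m and y of ball_2 in the frame of ball_box between -0.085 and 0.085 m and z of ball_2 in the frame of ball_box between 0 and 0.065 m and x of ball_3 in the frame of ball_box between -0.075 and 0.075 m and y of ball_3 in the frame of ball_box between -0.085 and 0.085 m and z of ball_3 in the frame of ball_box between 0 and 0.065 m and x of ball_4 in the frame of ball_box between -0.075 and 0.075 m and y of ball_4 in the frame of ball_box between -0.085 and 0.085 m and z of ball_4 in the frame of ball_box between 0 and 0.065 m and x of ball_5 in the frame of ball_box between -0.075 and 0.075 m and y of ball_5 in the frame of ball_box between -0.085 and 0.085 m and z of ball_5 in the frame of ball_box between 0 and 0.065 m and x of ball_6 in the frame of ball_box between -0.075 and 0.075 m and y of ball_6 in the frame of ball_box between -0.085 and 0.085 m and z of ball_6 in the frame of ball_box between 0 and 0.065 m and x of ball_7 in the frame of ball_box between -0.075 and 0.075 m and y of ball_7 in the frame of ball_box between -0.085 and 0.085 m and z of ball_7 in the frame of ball_box between 0 and 0.065 m and value of joint lid below 0.06 rad and value of joint latch below 0.6 rad), for 0.2 s.
3. the latch is turned home on the shut lid (value of joint lid below 0.06 rad and value of joint latch above 1.35 rad), for 0.2 s.
At the end, for the whole second after the job is handed in: Every ball present lies inside the box; the lid is shut (under 0.06 rad) and the latch turned past 1.35 rad; the scoop lies at rest flat on its mat, right way up (tilt under 0.15 rad), its nose and the centre of its grip both over the mat or within about 20 mm of its ends (all of step 3 and x of ball_0 in the frame of ball_box between -0.075 and 0.075 m and y of ball_0 in the frame of ball_box between -0.085 and 0.085 m and z of ball_0 in the frame of ball_box between 0 and 0.065 m and x of ball_1 in the frame of ball_box between -0.075 and 0.075 m and y of ball_1 in the frame of ball_box between -0.085 and 0.085 m and z of ball_1 in the frame of ball_box between 0 and 0.065 m and x of ball_2 in the frame of ball_box between -0.075 and 0.075 m and y of ball_2 in the frame of ball_box between -0.085 and 0.085 m and z of ball_2 in the frame of ball_box between 0 and 0.065 m and x of ball_3 in the frame of ball_box between -0.075 and 0.075 m and y of ball_3 in the frame of ball_box between -0.085 and 0.085 m and z of ball_3 in the frame of ball_box between 0 and 0.065 m and x of ball_4 in the frame of ball_box between -0.075 and 0.075 m and y of ball_4 in the frame of ball_box between -0.085 and 0.085 m and z of ball_4 in the frame of ball_box between 0 and 0.065 m and x of ball_5 in the frame of ball_box between -0.075 and 0.075 m and y of ball_5 in the frame of ball_box between -0.085 and 0.085 m and z of ball_5 in the frame of ball_box between 0 and 0.065 m and x of ball_6 in the frame of ball_box between -0.075 and 0.075 m and y of ball_6 in the frame of ball_box between -0.085 and 0.085 m and z of ball_6 in the frame of ball_box between 0 and 0.065 m and x of ball_7 in the frame of ball_box between -0.075 and 0.075 m and y of ball_7 in the frame of ball_box between -0.085 and 0.085 m and z of ball_7 in the frame of ball_box between 0 and 0.065 m and z of scoop in the frame of mat below 0.075 m and angle between scoop's own z axis and vertical below 0.15 rad and x of scoop_nose in the frame of mat between -0.175 and 0.175 m and y of scoop_nose in the frame of mat between -0.07 and 0.07 m and x of scoop in the frame of mat between -0.15 and 0.15 m and y of scoop in the frame of mat between -0.07 and 0.07 m and linear speed of each of scoop, ball_box below 0.02 m/s); the robot touches nothing.
It fails at once if the scoop, the gripper or the arm strikes the shelf (over 3 N) (contact force between any of scoop, the fingers, the arm and shelf above 3 N).
It fails at once if a ball is touched with the fingers (contact force between the fingers and ball_0 above 0.5 N or contact force between the fingers and ball_1 above 0.5 N or contact force between the fingers and ball_2 above 0.5 N or contact force between the fingers and ball_3 above 0.5 N or contact force between the fingers and ball_4 above 0.5 N or contact force between the fingers and ball_5 above 0.5 N or contact force between the fingers and ball_6 above 0.5 N or contact force between the fingers and ball_7 above 0.5 N).
It fails at once if a thing on the shelf is moved by more than 30 mm (distance of any of oil_bottle, parts_box, tape_roll from where it was at the start of the episode above 0.03 m).
Of ball_0, ball_1, ball_2, ball_3, ball_4, ball_5, ball_6, ball_7 only 5 to 8 are there at a start; the rules pass over those that are not, and their reading is None.
At some moment in a run one of scoop, ball_box may be knocked a few centimetres aside while the robot is not near it.
It also fails if it takes over 210 s, if anything falls off the work surface, if the arm or the gripper's body presses on something with over 40 N, if the wrist force passes 120 N, or if a joint passes its speed limit or range.

### The arm

A 6-joint arm with a two-finger parallel gripper is mounted at the origin on a cart in front of the work surface, level with it; the furniture and walls round the work are solid. World frame = base frame: x ahead of the robot, y to its left, z up, the work surface at z = 0. Lengths are in m, angles in rad, forces in N, time in s.
With the tool pointing down it reaches from about 0.4 to 0.925 m from the base axis. Payload 3.4 kg.
Tool frame: the origin (TCP) lies at the very end of the fingers, on their centre line; the grasp point (between the pads) lies 19 mm behind it; z points along the fingers, y is the line along which they close (so a half turn about z gives the same grasp; the last joint's range is limited). The gripper opens to 85 mm and grips with 20 to 120 N. Pads are 22 mm wide; open, the fingers measure 114 mm over their backs; the gripper's body (76 mm by 85 mm) begins 54 mm behind the grasp point. The pads swing forward as they close: fully open they stand 13 mm farther back than shut.
Start: joints at [-1.401, 0.307, 1.506, -0, 1.328, -0.073], TCP at [0.139, -0.558, 0.231] pointing down, gripper open.
Joint ranges: [-3.12, 3.12], [-1.05, 2.28], [0.14, 2.33], [-1.42, 4.57], [0.1, 2.73], [-2.68, 2.68]. Speed limits (rad/s): [2.57, 2.57, 3.14, 3.14, 3.14, 3.14].

### API

Orientations are given as a unit quaternion [w, x, y, z].
In Python, from station import r, snapshot, job gives the robot as it stands. The module is installed in compiled form; this text tells all that it offers.
- The arm moves only by the tool play_rows, never from a script. Its argument "commands" is a list that holds one entry, the list of rows, each a list of 6 numbers: the shift along the world's x, y, z each as a share of 500 mm, from -1 to 1, then the turn, a rotation vector about the world's x, y, z each as a share of 180 degrees, from -1 to 1. A call has 1 to 20 rows; each row is the pose to reach, as a shift and turn from the pose commanded when the call began, turning the shorter way round; what a row does not reach only later rows make up. A row lasts 1/12 s, in which the tool goes at most 41.7 mm and 7.16 degrees, less where a joint would pass 70% of its speed; a pose out of reach is approached as far as the arm can. A call with a number of a shift or a turn outside -1 to 1 is refused whole. A call with a gripper value outside its range is refused whole. "grip" is the closure, from -1 (fully open) to 1 (shut), so that 0 is half open, set as the call begins (left out, the last holds). The fingers move at their own pace and stop on an object; "squeeze" is the grip in N (left out, the last holds). Time passes only in rows, so rows that repeat a pose let the fingers close. It gives the time, the measured TCP pose, the force, the opening and the grip force at its end, in the units of the state.
- r.state(): the state, without advancing time (a new reading comes with each control period).
- snapshot(name): name is "scene" or "top"; returns a dict with "color" (480x640x3 uint8, red, green, blue), "range_z" (480x640 float32, m along the optical axis (not along the pixel's ray), 0 where there is no reading), "mtx" (3x3 intrinsics, pixels), "view" (4x4, takes a point from world to camera coordinates). Camera axes: x right, y up, looking along -z (the intrinsics and any distortion apply to the point x, -y, -z); pixel columns grow to the right and rows downward; lengths in m; the calibration is good to about 2 mm. A picture is of the moment at which its call begins.
- job.hand_in(): hands the job in; it is judged then, once.
The state is a dict: "time_s": time; "joint_pos": joint angles; "qd": joint speeds; "joint_efforts": joint torques, N m; "eef_pos": TCP position; "tool_rot": TCP orientation; "force": force on the tool from outside, world axes, zero at the start; "moment": the same for the moment, N m; "opening": finger opening in m; "finger_force": force on a finger pad.
Only numpy, scipy, OpenCV 4.12 (cv2) and the standard library are available. Lean on these libraries where they do the work, as an engineer would, in place of code of your own. Each camera call takes 0.05 s, during which the arm holds its last target. There are 200 camera calls.

## Working session

There is one attempt and no reset: what is moved stays moved. The work goes in short steps, Python scripts to look and compute and a tool call to move; the robot and the scene stay as the last step left them, time stands still between calls to the robot, and variables do not carry over. Pictures are saved under pics/ and viewed, at most 14 in all, crops included, and the job is handed in when it is done.

Besides the shell and the picture viewer there is one more tool, called after "Emit:" as name(argument=value, ...) on one line, values as JSON. play_rows: Moves the arm, as the interface text tells. Shift numbers are shares of 500 mm and turn numbers shares of 180 degrees, none past 1 either way. Its arguments: {"type":"object","properties":{"commands":{"type":"array"},"grip":{"type":"number"},"squeeze":{"type":"number"}},"required":["commands"]}

```bash
mkdir -p pics
cat > h.py <<'E'
import numpy as np, cv2
from station import r, snapshot, job
def cloud(s):
    K=np.array(s["mtx"]);V=np.array(s["view"]);z=s["range_z"].astype(float)
    v,u=np.mgrid[0:480,0:640]
    P=np.stack([(u-K[0,2])/K[0,0]*z,-(v-K[1,2])/K[1,1]*z,-z,np.ones_like(z)],-1)
    W=(P@np.linalg.inv(V).T)[...,:3]; W[z==0]=np.nan
    return W
def save(n,im): cv2.imwrite("pics/"+n,cv2.cvtColor(im,cv2.COLOR_RGB2BGR))
E
python3 - <<'E'
from h import *
for n in("scene","top"):
    s=snapshot(n);save(n+"0.png",s["color"]);np.savez(n+"0.npz",**s)
    print(n,s["mtx"],np.linalg.inv(s["view"]))
print(r.state())
E
```

```text
scene [[491.25515942   0.         321.6056949 ]
 [  0.         491.25515942 238.16310164]
 [  0.           0.           1.        ]] [[-0.64457842  0.30340985 -0.70175574 -0.1928367 ]
 [-0.76434987 -0.23536826  0.60030913  0.67448663]
 [ 0.01696868  0.92333322  0.38362459  0.53169005]
 [ 0.          0.          0.          1.        ]]
top [[482.84268603   0.         323.01656232]
 [  0.         482.84268603 242.62452646]
 [  0.           0.           1.        ]] [[-0.00379094  0.99717729 -0.07498723  0.50374841]
 [-0.99998437 -0.00347205  0.00438243  0.0027013 ]
 [ 0.0041097   0.07500267  0.99717486  1.12916183]
 [ 0.          0.          0.          1.        ]]
{'time_s': 0.1, 'joint_pos': array([-1.40047195e+00,  3.07487957e-01,  1.50754886e+00, -1.30872297e-05,
        1.32840230e+00, -7.35030391e-02]), 'qd': array([ 0.0012039 , -0.00153916, -0.00469607, -0.00169249,  0.00137733,
       -0.00153181]), 'joint_efforts': array([ 4.51107780e-04, -4.58528888e+01, -2.52608657e+01, -4.38778443e-05,
        5.65844734e-03, -1.20757812e-05]), 'eef_pos': array([ 0.13867835, -0.55737598,  0.23047672]), 'tool_rot': array([-9.21839176e-04,  9.92577109e-01,  1.21613446e-01, -5.10200622e-05]), 'force': array([-0.14730202, -0.12206781, -0.29330601]), 'moment': array([-0.01374696,  0.02499223,  0.00957243]), 'finger_force': 0.0, 'opening': 0.08533669109434532}
```

View pics/scene0.png

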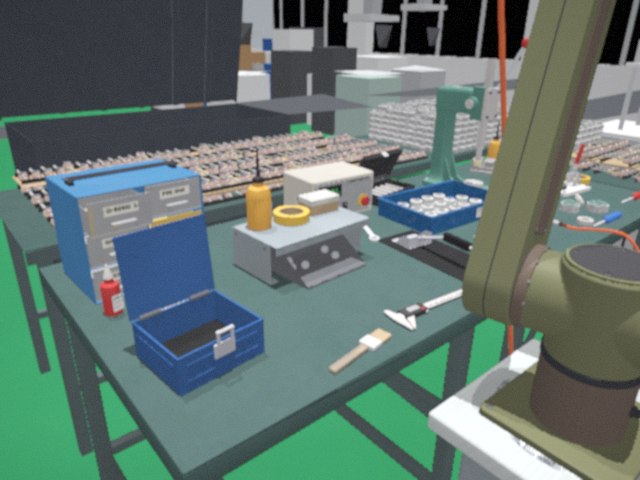

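View pics/top0.png

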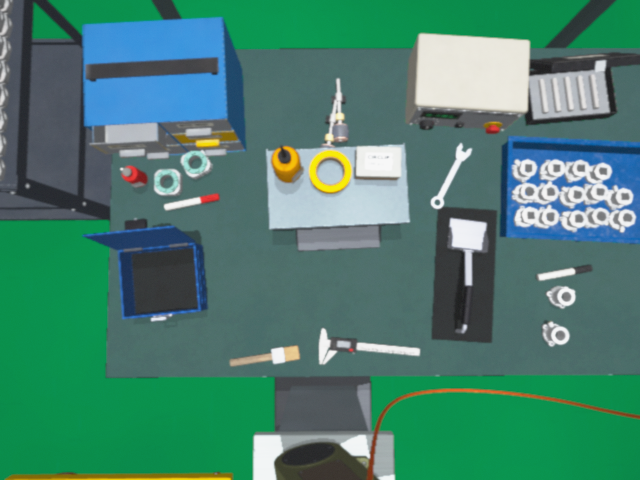

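The top view shows the scoop on its mat (grip near (462,305), pan (468,235)), the shelf at the centre (corners (268,150)–(409,222)), and the box at the left (rim (120–205, 240–318)) with its lid up to the rear. In the scene view the balls are under the shelf, around (290–330, 265).

Run:
```python
from h import *
T=dict(np.load("top0.npz"));S=dict(np.load("scene0.npz"))
W=cloud(T);hsv=cv2.cvtColor(T["color"],cv2.COLOR_RGB2HSV)
z=W[...,2]
def rect(name,m,minA=30):
    m=m.astype(np.uint8);n,l,st,c=cv2.connectedComponentsWithStats(m)
    i=1+np.argmax(st[1:,4]);P=W[l==i]
    b=cv2.minAreaRect((P[:,:2]*1000).astype(np.float32))
    print(name,st[i,4],"c",np.round(b[0],1),"size",np.round(b[1],1),"ang",round(b[2],2),"z",np.round(np.nanmedian(P[:,2]),4))
    print(np.round(cv2.boxPoints(b),1).tolist()); return P
v,u=np.mgrid[0:480,0:640]
roi=lambda a,b,c,d:(u>=a)&(u<b)&(v>=c)&(v<d)
rect("shelf",roi(255,420,140,235)&(abs(z-.103)<.008))
rect("tray",roi(280,400,222,260)&(z>.003)&(z<.02)&(hsv[...,2]>75))
rect("mat",roi(425,502,200,350)&(hsv[...,2]<45)&(z<.03))
rect("grip",roi(440,490,250,345)&(z>.055)&(z<.09))
rect("pan",roi(440,495,205,256)&(hsv[...,2]>120)&(z<.06))
rect("handle",roi(440,490,205,345)&(z>.02))
rect("boxrim",roi(100,215,240,325)&(abs(z-.07)<.008)&(hsv[...,0]>100)&(hsv[...,1]>120))
P=rect("boxall",roi(100,215,225,325)&(z>.04)&(z<.078))
L=W[roi(80,215,220,262)&(z>.08)]; L=L[(L[:,1]>.2)]
print("lid",np.round(np.percentile(L,[2,50,98],axis=0),3))
# grip slices
m=roi(440,490,250,345)&(z>.055)
for vv in range(255,335,8):
    q=W[vv][m[vv]]
    if len(q): print(vv,np.round(q.mean(0),4),len(q))
# scene balls
W2=cloud(S)
c=S["color"][235:285,235:375];save("crop1.png",cv2.resize(c,None,fx=5.6,fy=5.6,interpolation=cv2.INTER_CUBIC))
for p in[(290,262),(306,265),(329,262),(318,248)]: print(p,W2[p[1],p[0]])
```

```text
shelf 7176 c [704.4 -33.7] size [173.8 300.6] ang 2.74 z 0.1037
[[610.4000244140625, 112.19999694824219], [624.7000122070312, -188.0], [798.4000244140625, -179.6999969482422], [784.0, 120.5]]
tray 1827 c [593.6 -35.7] size [ 66.4 198.1] ang 2.73 z 0.0072
[[555.7000122070312, 61.70000076293945], [565.2000122070312, -136.1999969482422], [631.5, -133.0], [622.0999755859375, 64.9000015258789]]
mat 406 c [ 476.6 -320.1] size [ 19.1 176.1] ang 82.0 z 0.0032
[[388.1000061035156, -317.29998779296875], [562.5, -341.79998779296875], [565.0999755859375, -322.8999938964844], [390.70001220703125, -298.3999938964844]]
grip 427 c [ 446.4 -317.9] size [ 17.3 121.7] ang 83.34 z 0.0706
[[385.0, -319.3999938964844], [505.79998779296875, -333.5], [507.79998779296875, -316.29998779296875], [387.0, -302.20001220703125]]
pan 1087 c [ 599.3 -338.7] size [88.3 87. ] ang 84.42 z 0.0063
[[551.7999877929688, -378.3999938964844], [638.2999877929688, -386.8999938964844], [646.9000244140625, -299.0], [560.2999877929688, -290.5]]
handle 789 c [ 496.5 -325.3] size [ 85.7 229.3] ang 83.12 z 0.0571
[[377.6000061035156
[... 275 characters left out ...]
9.5999755859375, 449.5]]
boxall 1323 c [499.1 355.4] size [159.9 173.4] ang 5.65 z 0.0666
[[411.0, 433.79998779296875], [428.0, 261.20001220703125], [587.2000122070312, 277.0], [570.0999755859375, 449.6000061035156]]
lid [[0.574 0.279 0.084]
 [0.589 0.364 0.177]
 [0.618 0.446 0.223]]
279 [ 0.5024 -0.3245  0.056 ] 6
287 [ 0.4849 -0.3211  0.0694] 9
295 [ 0.4675 -0.3183  0.0697] 9
303 [ 0.4502 -0.3155  0.0702] 9
311 [ 0.4329 -0.3141  0.07  ] 10
319 [ 0.4156 -0.3115  0.0699] 10
327 [ 0.3976 -0.311   0.0624] 4
(290, 262) [0.68091037 0.02716998 0.0165372 ]
(306, 265) [0.6416293  0.00851683 0.0177537 ]
(329, 262) [ 0.6422229  -0.06571855  0.00381146]
(318, 248) [ 0.72373604 -0.09758122  0.00531312]
```

View pics/crop1.png

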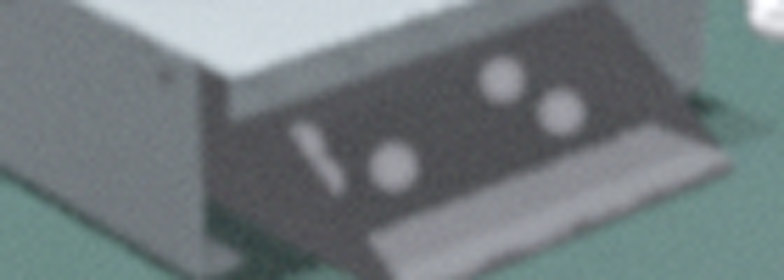

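The crop shows three balls clearly, at about (395,165), (500,80) and (560,110), plus a sliver at (320,160). More may be hidden under the shelf. I'm moving above the scoop's grip now.

Emit:
play_rows(commands=[[[0.62,0.48,-0.12,0,0,-0.119],[0.62,0.48,-0.12,0,0,-0.119],[0.62,0.48,-0.12,0,0,-0.119],[0.62,0.48,-0.12,0,0,-0.119],[0.62,0.48,-0.12,0,0,-0.119],[0.62,0.48,-0.12,0,0,-0.119],[0.62,0.48,-0.12,0,0,-0.119],[0.62,0.48,-0.12,0,0,-0.119],[0.62,0.48,-0.12,0,0,-0.119],[0.62,0.48,-0.12,0,0,-0.119],[0.62,0.48,-0.12,0,0,-0.119],[0.62,0.48,-0.12,0,0,-0.119],[0.62,0.48,-0.12,0,0,-0.119],[0.62,0.48,-0.12,0,0,-0.119]]], grip=-1, squeeze=100)

```text
time_s: 1.27
eef_pos: [0.4479, -0.3187, 0.1713]
tool_rot: [0.0, 0.998, -0.065, -0.0]
force: [0.1, 0.2, -0.6]
opening: 0.0857
finger_force: 0.0
```

Run:
```python
from h import *
T=dict(np.load("top0.npz"));W=cloud(T);C=T["color"].astype(int)
# ray cast to plane
K,V=T["mtx"],T["view"];I=np.linalg.inv(V)
def ray(u,v,z):
    d=I[:3,:3]@np.array([(u-K[0,2])/K[0,0],-(v-K[1,2])/K[1,1],-1]);o=I[:3,3];return o+d*(z-o[2])/d[2]
for u in(310,340,370):print(u,[(v,int(C[v,u].sum()//3),round(W[v,u,2]*1000)) for v in range(220,256,2)],ray(u,249,.007))
# mat edges
g=C.sum(2)//3
for v in(215,270,330):print(v,[(u,int(g[v,u])) for u in list(range(428,444,2))+list(range(488,502,2))])
print([(v,int(g[v,445])) for v in range(200,216,2)],[(v,int(g[v,480])) for v in range(332,348,2)])
for a in[(437,208),(497,208),(432,338),(492,340)]:print(ray(*a,.003))
s=snapshot("top");save("top1.png",s["color"][190:360,400:540].repeat(4,0).repeat(4,1)[:600])
```

```text
310 [(220, 206, 106), (222, 206, 103), (224, 206, 105), (226, 197, 106), (228, 89, 4), (230, 119, 5), (232, 130, 3), (234, 133, 4), (236, 132, 9), (238, 132, 7), (240, 133, 9), (242, 136, 9), (244, 154, 11), (246, 155, 6), (248, 154, 9), (250, 114, 0), (252, 98, -3), (254, 98, 1)] [0.57335566 0.02812977 0.007     ]
340 [(220, 213, 102), (222, 211, 103), (224, 198, 104), (226, 99, 5), (228, 116, 10), (230, 128, 6), (232, 128, 9), (234, 129, 9), (236, 129, 7), (238, 127, 8), (240, 135, 8), (242, 150, 8), (244, 154, 8), (246, 152, 6), (248, 117, 6), (250, 93, -1), (252, 99, -1), (254, 99, 0)] [ 0.57310863 -0.04172311  0.007     ]
370 [(220, 213, 103), (222, 215, 104), (224, 147, 95), (226, 117, 5), (228, 128, 10), (230, 129, 7), (232, 129, 8), (234, 130, 7), (236, 129, 11), (238, 129, 7), (240, 145, 8), (242, 152, 7), (244, 150, 6), (246, 142, 8), (248, 98, 3), (250, 98, 3), (252, 98, 1), (254, 99, 0)] [ 0.57286148 -0.11161175  0.007     ]
215 [(428, 99), (430, 97), (432, 98), (434, 100), (436, 91), (438, 62), (440, 58), (442, 57), (488, 56), (490, 55), (492, 58), (494, 56), (496, 69), (498, 92), (500, 69)]
270 [(428, 97), (430, 98), (432, 97), (434, 80), (436, 56), (438, 56), (440, 58), (442, 56), (488, 55), (490, 56), (492, 57), (494, 72), (496, 97), (498, 98), (500, 99)]
330 [(428, 97), (430, 94), (432, 61), (434, 57), (436, 57), (438, 58), (440, 56), (442, 57), (488, 57), (490, 57), (492, 81), (494, 98), (496, 97), (498, 96), (500, 95)]
[(200, 99), (202, 102), (204, 101), (206, 86), (208, 58), (210, 56), (212, 55), (214, 58)] [(332, 56), (334, 56), (336, 57), (338, 57), (340, 56), (342, 74), (344, 95), (346, 98)]
[ 0.6692353  -0.27087006  0.003     ]
[ 0.66878494 -0.41231889  0.003     ]
[ 0.36692436 -0.25281935  0.003     ]
[ 0.36177092 -0.39128941  0.003     ]
```

View pics/top1.png

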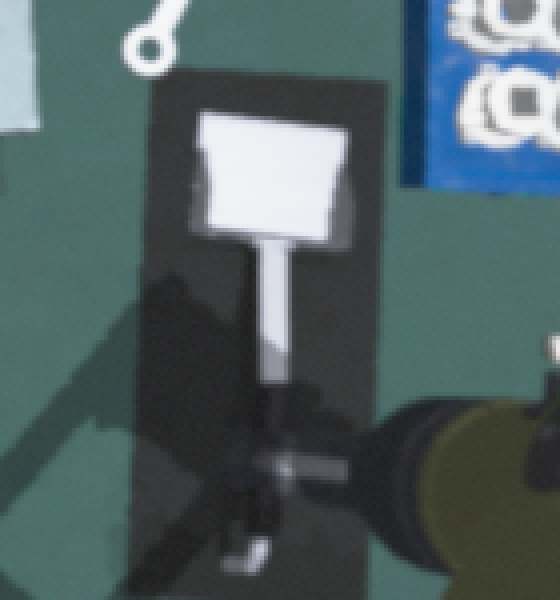

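The crop shows the gripper over the scoop's grip at about (265,470), with the scoop unmoved. Next I descend and pinch.

Emit:
play_rows(commands=[[[0,0,-0.06,0,0,0],[0,0,-0.12,0,0,0],[0,0,-0.18,0,0,0],[0,0,-0.22,0,0,0],[0,0,-0.24,0,0,0],[0,0,-0.258,0,0,0],[0,0,-0.258,0,0,0],[0,0,-0.258,0,0,0]]], grip=-1)

```text
time_s: 1.98
eef_pos: [0.4489, -0.3188, 0.0428]
tool_rot: [0.0, 0.998, -0.065, 0.0]
force: [-1.0, 0.6, 0.5]
opening: 0.0852
finger_force: 0.0
```

Emit:
play_rows(commands=[[[0,0,0,0,0,0],[0,0,0,0,0,0],[0,0,0,0,0,0],[0,0,0,0,0,0],[0,0,0,0,0,0],[0,0,0,0,0,0],[0,0,0,0,0,0],[0,0,0,0,0,0],[0,0,0,0,0,0],[0,0,0,0,0,0],[0,0,0,0,0,0],[0,0,0,0,0,0]]], grip=1, squeeze=110)

```text
time_s: 2.98
eef_pos: [0.4489, -0.318, 0.0427]
tool_rot: [0.0, 0.998, -0.065, 0.0]
force: [0.3, 2.3, 5.9]
opening: 0.0147
finger_force: 107.3
```

Emit:
play_rows(commands=[[[0,0,0.05,0,0,0],[0,0,0.1,0,0,0],[0,0,0.16,0,0,0],[0,0,0.22,0,0,0],[-0.02,0.07,0.28,0,0,0.015],[-0.04,0.14,0.3,0,0,0.03],[-0.06,0.21,0.3,0,0,0.045],[-0.07,0.28,0.3,0,0,0.0567],[-0.07,0.35,0.3,0,0,0.0567],[-0.07,0.4,0.3,0,0,0.0567],[-0.07,0.4,0.3,0,0,0.0567],[-0.07,0.4,0.3,0,0,0.0567],[-0.07,0.4,0.3,0,0,0.0567]]])

```text
time_s: 4.07
eef_pos: [0.4139, -0.1183, 0.1921]
tool_rot: [0.0, 1.0, 0.024, -0.0]
force: [-0.4, -0.6, -1.3]
opening: 0.0143
finger_force: 108.0
```

Run:
```python
from h import *
st=r.state();print(st["eef_pos"],st["tool_rot"],st["joint_pos"])
s=snapshot("top");save("top2.png",s["color"][150:390,300:540].repeat(2,0).repeat(2,1));W=cloud(s)
C=s["color"].astype(int);hsv=cv2.cvtColor(s["color"],cv2.COLOR_RGB2HSV)
v,u=np.mgrid[0:480,0:640]
m=((W[...,2]>.125)&(W[...,2]<.2)&(W[...,0]>.52)&(W[...,1]<0)&(W[...,1]>-.25)).astype(np.uint8)
n,l,stt,c=cv2.connectedComponentsWithStats(m);i=1+np.argmax(stt[1:,4]);P=W[l==i]
print(stt[i],cv2.boxPoints(cv2.minAreaRect((P[:,:2]*1000).astype(np.float32))),np.percentile(P[:,2],[2,10,50,90]))
F=P[P[:,2]<np.percentile(P[:,2],60)]
A=np.c_[F[:,:2],np.ones(len(F))];print(np.linalg.lstsq(A,F[:,2],rcond=None)[0])
```

```text
[ 0.41385229 -0.11825879  0.19210913] [ 2.75033920e-04  9.99701510e-01  2.44295871e-02 -9.88090517e-05] [-3.76030277e-01  1.42607040e-01  1.84594603e+00 -6.38506284e-04
  1.15300720e+00  1.14616107e+00]
[ 415   33   26   77 1771] [[ 863.5487  -249.69383]
 [1029.0214  -253.2159 ]
 [1030.1447  -200.44194]
 [ 864.672   -196.91988]] [0.12731542 0.1334848  0.13678747 0.13927225]
[ 0.01071735 -0.0366869   0.1166212 ]
```

View pics/top2.png

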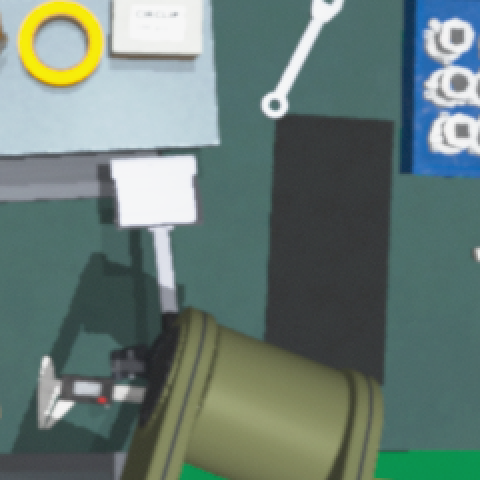

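The top2 crop shows the scoop held level in the air, with its pan at about (157,190) (full image (378,245)), just in front of the shelf's right half.

```bash
cat >> h.py <<'E'
def pan(s,zlo,zhi,pr=True):
    """scoop pan in view of top camera: bright, within height band, in front"""
    W=cloud(s);g=s["color"].astype(int).min(2)
    m=((W[...,2]>zlo)&(W[...,2]<zhi)&(g>150)&(W[...,0]<.70)).astype(np.uint8)
    n,l,st,c=cv2.connectedComponentsWithStats(m);i=1+np.argmax(st[1:,4]);P=W[l==i]
    b=cv2.minAreaRect((P[:,:2]*1000).astype(np.float32))
    A=np.c_[P[:,:2]-P[:,:2].mean(0),np.ones(len(P))];k=np.linalg.lstsq(A,P[:,2],rcond=None)[0]
    print("pan n",st[i,4],"rect",np.round(cv2.boxPoints(b)).tolist(),"ang",round(b[2],1),"plane",np.round(k,4)); return P
E
python3 - <<'E'
from h import *
s=snapshot("top");P=pan(s,.125,.175)
W=cloud(s)
for p in[(378,232),(378,240),(378,248),(378,256),(382,270),(383,290)]:print(p,np.round(W[p[1],p[0]],4))
E
```

```text
pan n 1280 rect [[537.0, -73.0], [541.0, -156.0], [608.0, -153.0], [604.0, -69.0]] ang 2.8 plane [0.023  0.0148 0.1551]
(378, 232) [ 0.5985 -0.1135  0.1518]
(378, 240) [ 0.5819 -0.1129  0.155 ]
(378, 248) [ 0.5655 -0.1124  0.1577]
(378, 256) [ 0.5495 -0.1124  0.1561]
(382, 270) [ 0.5208 -0.1168  0.1822]
(383, 290) [ 0.4822 -0.1158  0.2014]
```

Emit:
play_rows(commands=[[[-0.034,0.046,0,0,0.0083,0],[-0.034,0.046,-0.06,0,0.0083,0],[-0.034,0.046,-0.12,0,0.0083,0],[-0.034,0.046,-0.18,0,0.0083,0],[-0.034,0.046,-0.23,0,0.0083,0],[-0.034,0.046,-0.254,0,0.0083,0],[-0.034,0.046,-0.254,0,0.0083,0],[-0.034,0.046,-0.254,0,0.0083,0]]])

```text
time_s: 4.83
eef_pos: [0.3967, -0.0958, 0.0647]
tool_rot: [-0.001, 1.0, 0.023, -0.014]
force: [-0.3, -1.0, -2.5]
opening: 0.0145
finger_force: 108.1
```

Run:
```python
from h import *
st=r.state();print(st["eef_pos"],st["tool_rot"],st["joint_pos"],st["force"])
s=snapshot("top");P=pan(s,.012,.06);save("top3.png",s["color"][180:340,280:460].repeat(3,0).repeat(3,1))
```

```text
[ 0.39666184 -0.0957762   0.06470863] [-6.35022610e-04  9.99631536e-01  2.32649308e-02 -1.39689606e-02] [-0.33270973  0.31214087  2.04359288 -0.0117703   0.812524    1.19975604] [-0.31336886 -0.96342086 -2.52964376]
pan n 2251 rect [[610.0, -711.0], [699.0, -712.0], [704.0, -445.0], [615.0, -443.0]] ang 89.1 plane [ 0.0327 -0.0019  0.034 ]
```

View pics/top3.png

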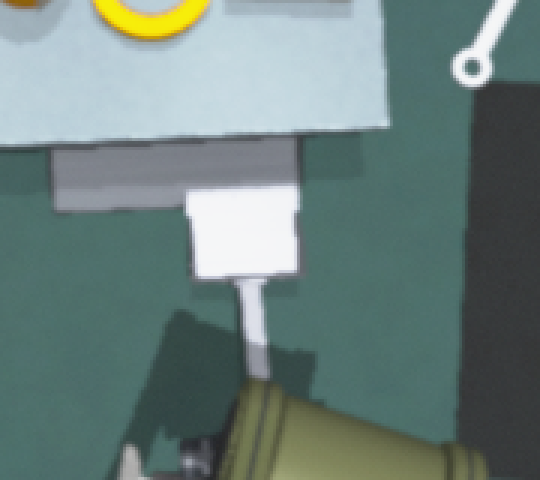

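The top3 crop shows the pan in front of the tray. The pan's right edge (col 299) lines up with the tray's outer right edge, so I'll shift it about 3 mm left, lower it and advance.

Emit:
play_rows(commands=[[[0,0.008,0,0,0,0],[0.03,0.01,-0.01,0,0,0],[0.06,0.011,-0.02,0,0,0],[0.07,0.011,-0.026,0,0,0],[0.07,0.011,-0.03,0,0,0],[0.07,0.011,-0.03,0,0,0],[0.07,0.011,-0.03,0,0,0]]])

```text
time_s: 5.47
eef_pos: [0.432, -0.0894, 0.0502]
tool_rot: [-0.0, 1.0, 0.024, -0.013]
force: [0.2, -0.7, -0.2]
opening: 0.0145
finger_force: 108.4
```

Emit:
play_rows(commands=[[[0.025,0.0012,-0.0005,0,0,0],[0.05,0.0024,-0.001,0,0,0],[0.075,0.0036,-0.0015,0,0,0],[0.1,0.0048,-0.002,0,0,0],[0.12,0.0058,-0.0025,0,0,0],[0.14,0.0067,-0.003,0,0,0],[0.155,0.0074,-0.0033,0,0,0],[0.17,0.0081,-0.0036,0,0,0],[0.18,0.0086,-0.0038,0,0,0],[0.188,0.009,-0.004,0,0,0],[0.188,0.009,-0.004,0,0,0]]])

```text
time_s: 6.38
eef_pos: [0.5266, -0.085, 0.0483]
tool_rot: [-0.0, 1.0, 0.024, -0.013]
force: [0.8, 0.2, 0.3]
opening: 0.0145
finger_force: 108.6
```

Next I creep to the back wall.

Emit:
play_rows(commands=[[[0.004,0.0002,0,0,0,0],[0.008,0.0004,0,0,0,0],[0.01,0.0005,0,0,0,0],[0.01,0.0005,0,0,0,0]]])

```text
time_s: 6.72
eef_pos: [0.531, -0.0848, 0.0483]
tool_rot: [-0.0, 1.0, 0.024, -0.013]
force: [0.0, -0.7, 1.1]
opening: 0.0145
finger_force: 108.6
```

Run:
```python
from h import *
print(r.state()["force"])
s=snapshot("scene");save("sc2.png",cv2.resize(s["color"][205:305,225:385],None,fx=5,fy=5,interpolation=cv2.INTER_CUBIC))
```

```text
[ 0.00821969 -0.65880767  1.09395821]
```

View pics/sc2.png

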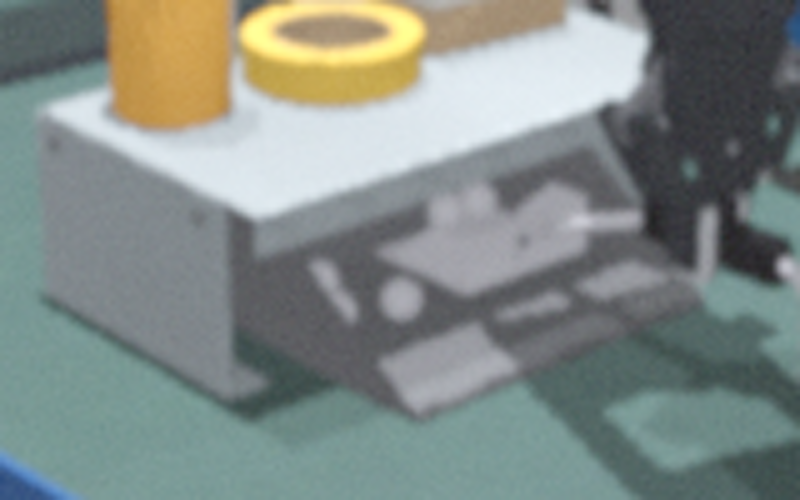

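Two balls sit at the pan's left front, at (445,210) and (480,200). Another ball is on the floor at (400,300). There's no wall force yet, so I keep pushing.

Emit:
play_rows(commands=[[[0.004,0.0002,0,0,0,0],[0.006,0.0003,0,0,0,0],[0.006,0.0003,0,0,0,0]]])

```text
time_s: 7.02
eef_pos: [0.5336, -0.0846, 0.0483]
tool_rot: [-0.0, 1.0, 0.024, -0.013]
force: [-1.7, -0.1, 1.5]
opening: 0.0144
finger_force: 108.6
```

Emit:
play_rows(commands=[[[0.004,0.0002,0,0,0,0],[0.004,0.0002,0,0,0,0]]])

```text
time_s: 7.18
eef_pos: [0.5336, -0.0842, 0.0481]
tool_rot: [-0.001, 1.0, 0.024, -0.015]
force: [-6.3, 0.2, 3.6]
opening: 0.014
finger_force: 109.1
```

Emit:
play_rows(commands=[[[-0.004,0,0,0,0,0],[-0.006,0,0.003,0,-0.01,0],[-0.008,0,0.008,0,-0.02,0],[-0.012,0,0.014,0,-0.03,0],[-0.016,0,0.02,0,-0.038,0],[-0.018,0,0.02,0,-0.038,0],[-0.018,0,0.02,0,-0.038,0]]])

```text
time_s: 7.77
eef_pos: [0.5259, -0.0844, 0.0581]
tool_rot: [0.001, 0.999, 0.024, 0.046]
force: [-0.1, 0.5, -2.5]
opening: 0.0142
finger_force: 108.1
```

Run:
```python
from h import *
print(r.state()["force"],r.state()["eef_pos"])
s=snapshot("scene");save("sc3.png",cv2.resize(s["color"][205:305,225:385],None,fx=5,fy=5,interpolation=cv2.INTER_CUBIC))
```

```text
[-0.10722434  0.50124954 -2.46384585] [ 0.52589532 -0.0843535   0.0580524 ]
```

View pics/sc3.png

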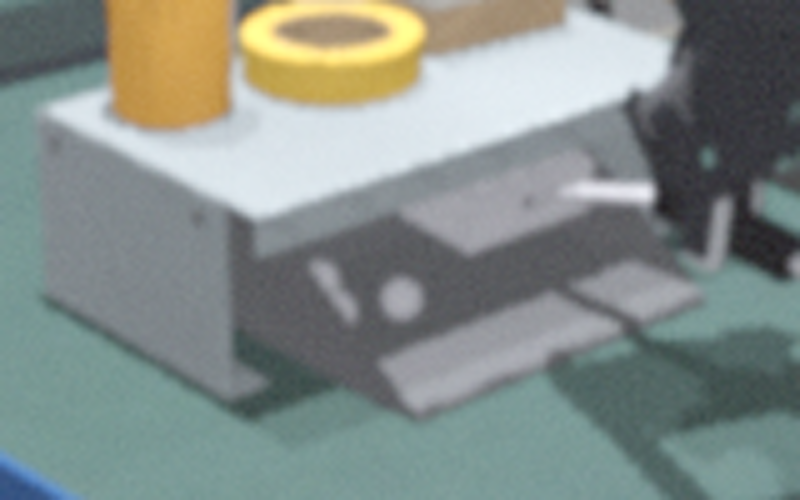

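Emit:
play_rows(commands=[[[-0.02,-0.001,0,0,0,0],[-0.05,-0.0024,0,0,0,0],[-0.09,-0.0043,0,0,0,0],[-0.13,-0.0062,0,0,0,0],[-0.17,-0.0081,0,0,0,0],[-0.21,-0.01,0,0,0,0],[-0.24,-0.0115,0,0,0,0],[-0.258,-0.0125,0,0,0,0],[-0.264,-0.0127,0,0,0,0],[-0.264,-0.0127,0,0,0,0]]])

```text
time_s: 8.65
eef_pos: [0.3945, -0.0909, 0.0583]
tool_rot: [0.001, 0.999, 0.024, 0.047]
force: [0.0, 0.4, -3.6]
opening: 0.0144
finger_force: 108.1
```

Run:
```python
from h import *
print(r.state()["force"],r.state()["eef_pos"],r.state()["joint_pos"])
s=snapshot("top");save("top4.png",cv2.resize(s["color"][210:290,310:410],None,fx=5,fy=5,interpolation=cv2.INTER_CUBIC))
s=snapshot("scene");save("sc4.png",cv2.resize(s["color"][205:305,225:385],None,fx=5,fy=5,interpolation=cv2.INTER_CUBIC))
a=cv2.imread("pics/top4.png");b=cv2.imread("pics/sc4.png");h=cv2.resize(b,(640,400))
o=np.zeros((600,800,3),np.uint8);o[:260,:325]=cv2.resize(a,(325,260));o[260:600,:]=cv2.resize(b[:425],(800,340));cv2.imwrite("pics/m4.png",o)
```

```text
[ 0.02265706  0.41351149 -3.57654955] [ 0.39447026 -0.09094064  0.05834723] [-0.36140023  0.27826908  2.14691569  0.05588188  0.62987597  1.11809943]
```

View pics/m4.png

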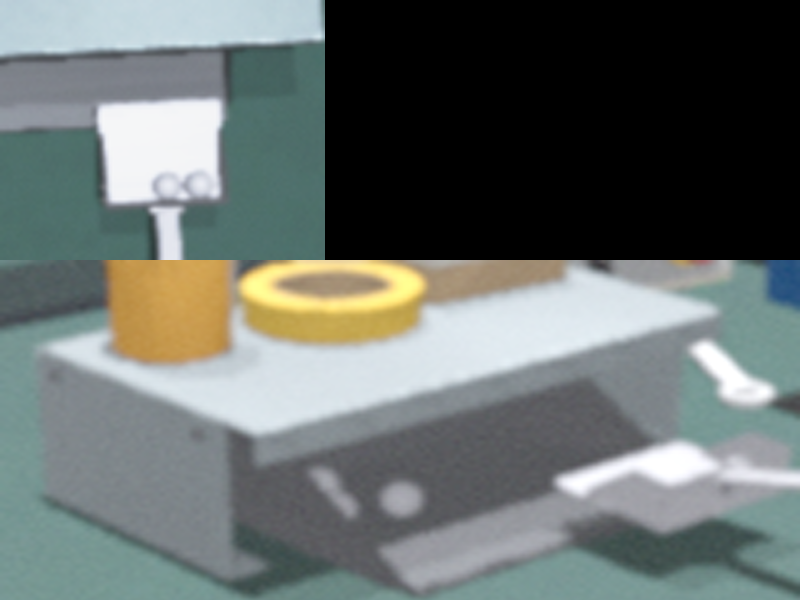

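Two balls are in the pan, at its back wall. I can see no balls left in the right half of the tray. One ball is visible at (400,498), plus the sliver, both on the left. The left lane is next.

Emit:
play_rows(commands=[[[0.0,0.02,0,0,0,0],[0.002,0.05,0,0,0,0],[0.004,0.09,0,0,0,0],[0.006,0.13,0,0,0,0],[0.006,0.16,0,0,0,0],[0.006,0.175,0,0,0,0],[0.006,0.18,0,0,0,0],[0.006,0.18,0,0,0,0]]])

```text
time_s: 9.42
eef_pos: [0.3986, -0.0005, 0.0584]
tool_rot: [0.001, 0.999, 0.025, 0.047]
force: [-0.3, 0.4, -2.6]
opening: 0.0145
finger_force: 108.1
```

Emit:
play_rows(commands=[[[0.01,0.0005,0,0,0.01,0],[0.03,0.0015,0,0,0.02,0],[0.05,0.0024,-0.006,0,0.03,0],[0.06,0.003,-0.012,0,0.037,0],[0.06,0.003,-0.016,0,0.037,0],[0.06,0.003,-0.0176,0,0.037,0],[0.06,0.003,-0.0176,0,0.037,0]]])

```text
time_s: 10.0
eef_pos: [0.4279, 0.0001, 0.0494]
tool_rot: [-0.0, 1.0, 0.024, -0.011]
force: [0.4, -0.4, -0.9]
opening: 0.0145
finger_force: 108.4
```

Run:
```python
from h import *
print(r.state()["force"],r.state()["eef_pos"],r.state()["tool_rot"],r.state()["joint_pos"])
a=cv2.resize(snapshot("top")["color"][210:290,270:400],None,fx=5,fy=5,interpolation=cv2.INTER_CUBIC);save("top5.png",a)
```

```text
[ 0.39204071 -0.4161287  -0.8701262 ] [4.27855437e-01 1.04673315e-04 4.94169831e-02] [-1.90757669e-04  9.99658971e-01  2.37057711e-02 -1.09518206e-02] [-0.09658627  0.35753594  2.02449866 -0.00319447  0.78135221  1.4290837 ]
```

View pics/top5.png

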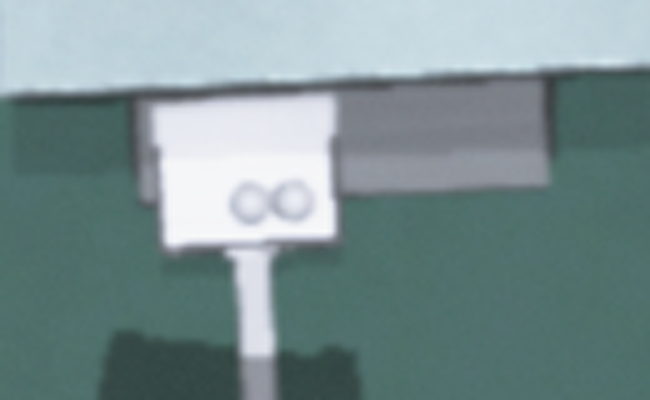

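The top5 crop shows the pan in the left lane, with about a 3 mm gap to the wall. Both balls are still inside at (250,202) and (293,202). I push forward now.

Emit:
play_rows(commands=[[[0.015,0.0007,-0.0003,0,0,0],[0.035,0.0017,-0.0007,0,0,0],[0.06,0.0029,-0.0012,0,0,0],[0.085,0.0041,-0.0017,0,0,0],[0.11,0.0053,-0.0022,0,0,0],[0.13,0.0062,-0.0026,0,0,0],[0.15,0.0072,-0.003,0,0,0],[0.165,0.0079,-0.0033,0,0,0],[0.178,0.0085,-0.0036,0,0,0],[0.188,0.009,-0.0038,0,0,0],[0.196,0.0094,-0.004,0,0,0],[0.2,0.0096,-0.004,0,0,0],[0.204,0.0098,-0.004,0,0,0],[0.204,0.0098,-0.004,0,0,0]]])

```text
time_s: 11.22
eef_pos: [0.5297, 0.0055, 0.0476]
tool_rot: [-0.0, 1.0, 0.024, -0.012]
force: [-2.3, -0.1, 3.9]
opening: 0.0143
finger_force: 109.0
```

Emit:
play_rows(commands=[[[0.003,0,0,0,0,0],[0.003,0,0,0,0,0],[-0.002,0,0.003,0,-0.01,0],[-0.005,0,0.008,0,-0.02,0],[-0.008,0,0.014,0,-0.03,0],[-0.012,0,0.02,0,-0.038,0],[-0.014,0,0.02,0,-0.038,0],[-0.014,0,0.02,0,-0.038,0],[-0.03,-0.0007,0.02,0,-0.038,0],[-0.06,-0.0022,0.02,0,-0.038,0],[-0.1,-0.004,0.02,0,-0.038,0],[-0.14,-0.006,0.02,0,-0.038,0],[-0.18,-0.008,0.02,0,-0.038,0],[-0.21,-0.0095,0.02,0,-0.038,0],[-0.24,-0.011,0.02,0,-0.038,0],[-0.255,-0.012,0.02,0,-0.038,0],[-0.262,-0.012,0.02,0,-0.038,0],[-0.262,-0.012,0.02,0,-0.038,0]]])

```text
time_s: 12.72
eef_pos: [0.3984, -0.0005, 0.0575]
tool_rot: [0.001, 0.999, 0.024, 0.048]
force: [-0.6, -0.7, -3.4]
opening: 0.0148
finger_force: 107.9
```

```bash
cat >> h.py <<'E'
def both(name,tb,sb):
    a=snapshot("top")["color"][tb[1]:tb[3],tb[0]:tb[2]];b=snapshot("scene")["color"][sb[1]:sb[3],sb[0]:sb[2]]
    f=lambda i,h:cv2.resize(i,(int(i.shape[1]*h/i.shape[0]),h),interpolation=cv2.INTER_CUBIC)
    a=f(a,290);b=f(b,290);o=np.zeros((590,800,3),np.uint8);o[:290,:a.shape[1]]=a[:,:800];o[300:,:b.shape[1]]=b[:,:800];save(name,o)
E
python3 - <<'E'
from h import *
print(r.state()["force"],r.state()["eef_pos"])
both("m6.png",(270,210,400,290),(225,225,365,290))
E
```

```text
[-0.56697128 -0.73194401 -3.37822175] [ 0.39835985 -0.00046578  0.0574535 ]
```

View pics/m6.png

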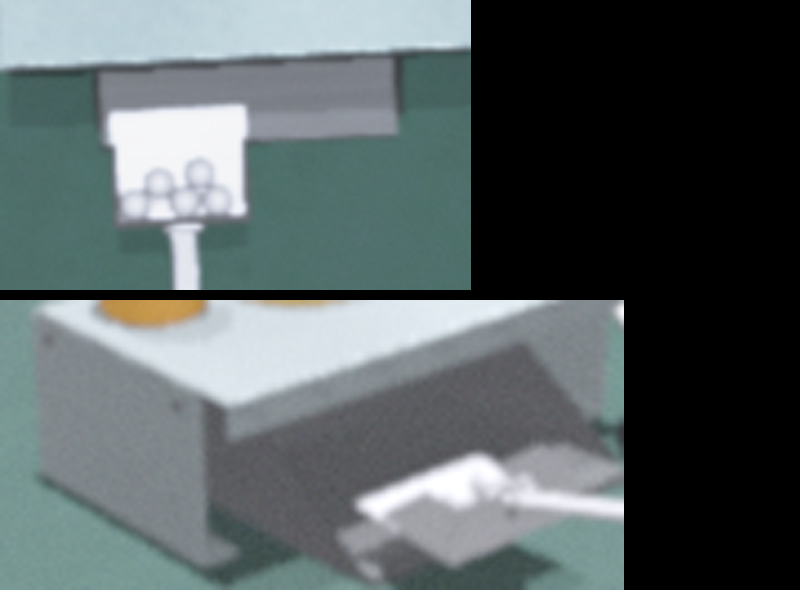

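The pan now holds five balls. The central back of the tray can't be seen under the shelf, so I make a centre pass with the balls kept in the pan.

Emit:
play_rows(commands=[[[0.0,-0.015,0,0,0,0],[0.002,-0.04,0,0,0,0],[0.004,-0.065,0,0,0,0],[0.004,-0.085,0,0,0,0],[0.004,-0.092,0,0,0,0],[0.004,-0.092,0,0,0,0],[0.015,-0.092,0,0,0.008,0],[0.03,-0.091,0,0,0.016,0],[0.045,-0.09,-0.003,0,0.024,0],[0.055,-0.09,-0.008,0,0.032,0],[0.06,-0.089,-0.013,0,0.0367,0],[0.06,-0.089,-0.017,0,0.0367,0],[0.06,-0.089,-0.0174,0,0.0367,0]]])

```text
time_s: 13.9
eef_pos: [0.4316, -0.045, 0.0499]
tool_rot: [0.0, 1.0, 0.024, -0.007]
force: [1.4, 0.5, 11.0]
opening: 0.0143
finger_force: 110.1
```

Emit:
play_rows(commands=[[[0.01,0.0005,-0.0002,0,0,0],[0.025,0.0012,-0.0005,0,0,0],[0.045,0.0022,-0.0009,0,0,0],[0.065,0.0031,-0.0013,0,0,0],[0.085,0.0041,-0.0017,0,0,0],[0.105,0.005,-0.0021,0,0,0],[0.125,0.006,-0.0025,0,0,0],[0.145,0.0069,-0.0029,0,0,0],[0.16,0.0077,-0.0032,0,0,0],[0.174,0.0083,-0.0035,0,0,0],[0.185,0.0089,-0.0037,0,0,0],[0.192,0.0092,-0.0038,0,0,0],[0.197,0.0095,-0.004,0,0,0],[0.2,0.0096,-0.004,0,0,0],[0.2,0.0096,-0.004,0,0,0]]])

```text
time_s: 15.15
eef_pos: [0.5291, -0.0402, 0.0469]
tool_rot: [-0.0, 1.0, 0.024, -0.009]
force: [-0.1, -0.5, 2.7]
opening: 0.0144
finger_force: 109.1
```

Emit:
play_rows(commands=[[[0.004,0.0002,0,0,0,0],[0.007,0.0003,0,0,0,0],[0.009,0.0004,0,0,0,0],[0.009,0.0004,0,0,0,0]]])

```text
time_s: 15.48
eef_pos: [0.5313, -0.0399, 0.0468]
tool_rot: [-0.0, 1.0, 0.024, -0.011]
force: [-5.3, -0.2, 8.1]
opening: 0.0144
finger_force: 109.6
```

Emit:
play_rows(commands=[[[-0.004,0,0.002,0,-0.008,0],[-0.007,0,0.007,0,-0.018,0],[-0.01,0,0.014,0,-0.03,0],[-0.014,0,0.02,0,-0.04,0],[-0.016,0,0.022,0,-0.042,0],[-0.016,0,0.022,0,-0.042,0],[-0.03,-0.0007,0.022,0,-0.042,0],[-0.06,-0.0022,0.022,0,-0.042,0],[-0.1,-0.004,0.022,0,-0.042,0],[-0.14,-0.006,0.022,0,-0.042,0],[-0.18,-0.008,0.022,0,-0.042,0],[-0.21,-0.0095,0.022,0,-0.042,0],[-0.24,-0.011,0.022,0,-0.042,0],[-0.26,-0.012,0.022,0,-0.042,0],[-0.27,-0.0125,0.022,0,-0.042,0],[-0.27,-0.0125,0.022,0,-0.042,0]]])

```text
time_s: 16.82
eef_pos: [0.3956, -0.0458, 0.0573]
tool_rot: [0.001, 0.998, 0.024, 0.054]
force: [-1.0, 0.4, -3.2]
opening: 0.0144
finger_force: 108.0
```

Run:
```python
from h import *
print(r.state()["force"],r.state()["eef_pos"],r.state()["joint_pos"])
both("m7.png",(270,210,400,290),(225,225,365,290))
```

```text
[-0.95125175  0.38941344 -3.19079329] [ 0.39562381 -0.04575953  0.05730414] [-0.24707441  0.26847158  2.17445777  0.04905435  0.59400047  1.23646653]
```

View pics/m7.png

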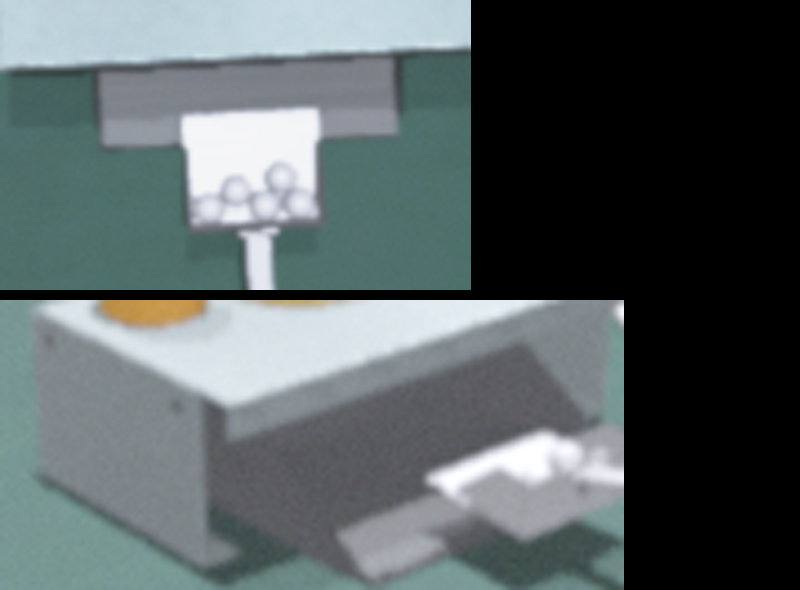

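The pan still holds five balls and the centre pass added none. Only the left rear corner stays hidden from the cameras, so I run one more pass tight along the left wall.

Emit:
play_rows(commands=[[[0.0,0.015,0,0,0,0],[0.0,0.04,0,0,0,0],[0.0,0.065,0,0,0,0],[0.0,0.085,0,0,0,0],[0.0,0.096,0,0,0,0],[0.0,0.096,0,0,0,0],[0.015,0.097,0,0,0.008,0],[0.03,0.0975,0,0,0.016,0],[0.045,0.098,-0.003,0,0.024,0],[0.055,0.0985,-0.008,0,0.032,0],[0.065,0.099,-0.012,0,0.04,0],[0.07,0.099,-0.0156,0,0.0405,0],[0.07,0.099,-0.0156,0,0.0405,0]]])

```text
time_s: 18.0
eef_pos: [0.4348, 0.0031, 0.0496]
tool_rot: [-0.0, 1.0, 0.024, -0.006]
force: [0.8, 0.0, -3.9]
opening: 0.0143
finger_force: 108.1
```

Emit:
play_rows(commands=[[[0.01,0.0005,-0.0002,0,0,0],[0.025,0.0012,-0.0005,0,0,0],[0.045,0.0022,-0.0009,0,0,0],[0.065,0.0031,-0.0013,0,0,0],[0.085,0.0041,-0.0017,0,0,0],[0.105,0.005,-0.0021,0,0,0],[0.125,0.006,-0.0025,0,0,0],[0.145,0.0069,-0.0029,0,0,0],[0.16,0.0077,-0.0032,0,0,0],[0.172,0.0083,-0.0035,0,0,0],[0.182,0.0089,-0.0037,0,0,0],[0.188,0.0092,-0.0038,0,0,0],[0.193,0.0094,-0.004,0,0,0],[0.196,0.0094,-0.004,0,0,0],[0.196,0.0094,-0.004,0,0,0]]])

```text
time_s: 19.25
eef_pos: [0.5298, 0.0081, 0.0478]
tool_rot: [-0.0, 1.0, 0.024, -0.008]
force: [-2.7, 0.1, -1.7]
opening: 0.014
finger_force: 108.6
```

Emit:
play_rows(commands=[[[0.001,0,-0.003,0,0,0],[0.003,0,-0.003,0,0,0],[0.003,0,-0.003,0,0,0],[-0.002,0,0.002,0,-0.008,0],[-0.005,0,0.007,0,-0.018,0],[-0.008,0,0.014,0,-0.03,0],[-0.012,0,0.02,0,-0.04,0],[-0.014,0,0.022,0,-0.042,0],[-0.014,0,0.022,0,-0.042,0],[-0.03,-0.0017,0.022,0,-0.042,0],[-0.06,-0.0032,0.022,0,-0.042,0],[-0.1,-0.005,0.022,0,-0.042,0],[-0.14,-0.007,0.022,0,-0.042,0],[-0.18,-0.009,0.022,0,-0.042,0],[-0.21,-0.0105,0.022,0,-0.042,0],[-0.24,-0.012,0.022,0,-0.042,0],[-0.26,-0.013,0.022,0,-0.042,0],[-0.266,-0.0135,0.022,0,-0.042,0],[-0.266,-0.0135,0.022,0,-0.042,0]]])

```text
time_s: 20.83
eef_pos: [0.3978, 0.0012, 0.059]
tool_rot: [0.001, 0.998, 0.024, 0.059]
force: [0.1, -0.5, -3.7]
opening: 0.0141
finger_force: 108.1
```

```bash
cat >> h.py <<'E'
def balls(s,roi,minR=3,maxR=7,p2=12):
    x0,y0,x1,y1=roi;g=cv2.cvtColor(s["color"][y0:y1,x0:x1],cv2.COLOR_RGB2GRAY);g=cv2.resize(g,None,fx=4,fy=4,interpolation=cv2.INTER_CUBIC)
    c=cv2.HoughCircles(g,cv2.HOUGH_GRADIENT,1,24,param1=60,param2=p2,minRadius=4*minR,maxRadius=4*maxR)
    return [] if c is None else [(round(x0+a/4,1),round(y0+b/4,1),round(q/4,1)) for a,b,q in c[0]]
E
python3 - <<'E'
from h import *
print(r.state()["force"],r.state()["eef_pos"],r.state()["joint_pos"],r.state()["tool_rot"])
s=snapshot("top");np.savez("t8.npz",**s);print(balls(s,(295,235,345,275)))
P=pan(s,.01,.08);W=cloud(s)
for y in range(244,276,2):print(y,np.round(W[y,300:342:2,2]*1000).astype(int).tolist())
E
```

```text
[ 0.11671668 -0.48316242 -3.72251228] [0.39777813 0.00118381 0.0590168 ] [-0.11605861  0.2614386   2.18063201  0.02465337  0.58303573  1.3871493 ] [0.00139844 0.99799228 0.02385605 0.05865437]
[(np.float32(314.9), np.float32(264.4), np.float32(5.1)), (np.float32(327.9), np.float32(257.9), np.float32(4.8)), (np.float32(306.6), np.float32(266.4), np.float32(4.2)), (np.float32(332.9), np.float32(262.4), np.float32(6.8)), (np.float32(323.4), np.float32(265.4), np.float32(3.1)), (np.float32(304.1), np.float32(245.9), np.float32(5.7)), (np.float32(320.1), np.float32(258.9), np.float32(3.4))]
pan n 2340 rect [[611.0, -710.0], [700.0, -710.0], [700.0, -443.0], [611.0, -443.0]] ang 90.0 plane [ 0.0333 -0.0019  0.0331]
244 [41, 42, 44, 47, 46, 44, 45, 43, 42, 44, 41, 45, 47, 44, 46, 43, 44, 48, 44, 5, 9]
246 [43, 43, 43, 43, 43, 41, 40, 42, 40, 45, 40, 41, 42, 43, 42, 41, 43, 43, 43, 7, 6]
248 [42, 45, 41, 41, 40, 44, 46, 42, 40, 43, 41, 42, 45, 45, 39, 41, 40, 42, 47, 8, 6]
250 [46, 38, 40, 38, 42, 43, 38, 40, 43, 41, 40, 44, 40, 41, 42, 38, 37, 40, 38, 0, 1]
252 [-9223372036854775808, 39, 42
[... 399 characters left out ...]
2, 40, 39, 55, 57, 57, 38, 40, 38, 68, 2]
262 [-1, 44, 37, 51, 51, 36, 54, 57, 54, 54, 36, 52, 50, 53, 37, 52, 52, 55, 47, 66, -1]
264 [-1, 50, 56, 54, 55, 45, 57, 60, 61, 52, 49, 54, 56, 50, 39, 54, 56, 57, 57, 66, -5]
266 [-1, 53, 56, 56, 55, 53, 48, 54, 53, 49, 52, 54, 59, 54, 35, 51, 56, 53, 51, 65, 0]
268 [1, 59, 53, 60, 54, 49, 37, 35, 37, 37, 39, 52, 53, 55, 34, 48, 52, 52, 33, 63, 3]
270 [-1, 59, 34, 51, 52, 38, 42, 43, 49, 50, 51, 57, 55, 59, 60, 61, 66, 66, 63, 62, 1]
272 [3, 65, 64, 64, 63, 66, 61, 62, 67, 61, 61, 59, 64, 2, 0, -1, 1, 3, -2, 0, 2]
274 [1, 0, 1, -1, 3, 1, 3, 1, 55, 61, 59, 61, 3, 0, -1, 1, 0, -1, 4, 3, -3]<stdin>:5: RuntimeWarning: invalid value encountered in cast
```

The depth map shows five balls in the pan and the pass added none, so five is all of them. I'm carrying them to the box now.

Emit:
play_rows(commands=[[[0,0,0.03,0,0,0],[0,0,0.08,0,0,0],[0,0,0.13,0,0,0],[0,0,0.18,0,0,0],[0,0.01,0.2,0,0,0],[0.005,0.04,0.2,0,0,0.005],[0.01,0.08,0.2,0,0,0.008],[0.02,0.13,0.2,0,0,0.012],[0.02,0.18,0.2,0,0,0.016],[0.02,0.23,0.2,0,0,0.02],[0.02,0.28,0.2,0,0,0.025],[0.01,0.33,0.2,0,0,0.028],[-0.01,0.38,0.2,0,0,0.031],[-0.04,0.43,0.2,0,0,0.034],[-0.08,0.48,0.2,0,0,0.037],[-0.12,0.52,0.2,0,0,0.04],[-0.15,0.55,0.2,0,0,0.0406],[-0.17,0.575,0.2,0,0,0.0406],[-0.18,0.58,0.2,0,0,0.0406],[-0.18,0.58,0.2,0,0,0.0406]]])

```text
time_s: 22.55
eef_pos: [0.3081, 0.2927, 0.1591]
tool_rot: [-0.003, 0.994, 0.089, 0.059]
force: [-0.3, -0.5, -2.5]
opening: 0.0145
finger_force: 108.1
```

```bash
cat >> h.py <<'E'
def box(s):
    W=cloud(s);hsv=cv2.cvtColor(s["color"],cv2.COLOR_RGB2HSV);v,u=np.mgrid[0:480,0:640]
    m=((u>80)&(u<240)&(v>220)&(v<350)&(abs(W[...,2]-.07)<.008)&(hsv[...,0]>100)&(hsv[...,1]>120)).astype(np.uint8)
    P=W[m>0];b=cv2.minAreaRect((P[:,:2]*1000).astype(np.float32));print("box",np.round(b[0],1),np.round(b[1],1),round(b[2],2),np.round(cv2.boxPoints(b)).tolist())
E
python3 - <<'E'
from h import *
st=r.state();print(st["force"],st["eef_pos"],st["joint_pos"],st["tool_rot"])
s=snapshot("top");box(s);W=cloud(s)
m=(W[...,2]>.12)&(W[...,2]<.20)&(s["color"].min(2)>150)&(W[...,0]<.58)&(W[...,1]>.2)
P=W[m];print(len(P),cv2.boxPoints(cv2.minAreaRect((P[:,:2]*1000).astype(np.float32))).round().tolist(),np.percentile(P[:,2],[5,50,95]))
save("top9.png",np.hstack([cv2.resize(s["color"][210:350,80:270],None,fx=4,fy=4,interpolation=cv2.INTER_CUBIC)]))
E
```

```text
[-0.29656812 -0.46114538 -2.47197838] [0.30806286 0.29265573 0.15913996] [ 0.71698534  0.1307778   1.97201011 -0.08017181  0.94141537  2.15377018] [-0.00275902  0.99430065  0.08875834  0.05899622]
box [503.1 356.7] [151.1 172.6] 5.6 [[420.0, 435.0], [436.0, 263.0], [587.0, 278.0], [570.0, 450.0]]
1574 [[242.0, 317.0], [259.0, 235.0], [509.0, 285.0], [492.0, 367.0]] [0.13762957 0.14490853 0.17489072]
```

Emit:
play_rows(commands=[[[-0.02,0.02,0,0,0,0],[-0.049,0.051,0,0,0,0],[-0.049,0.051,0,0,0,0],[-0.042,0.052,0.022,-0.006,0.032,0],[-0.036,0.053,0.044,-0.0116,0.0646,0],[-0.023,0.055,0.056,-0.0165,0.092,0],[-0.011,0.058,0.068,-0.0214,0.119,0],[0.007,0.061,0.083,-0.0264,0.147,0],[0.025,0.064,0.098,-0.0313,0.174,0],[0.047,0.068,0.119,-0.0362,0.201,0],[0.07,0.073,0.14,-0.041,0.228,0],[0.095,0.077,0.162,-0.046,0.256,0],[0.095,0.077,0.162,-0.046,0.256,0],[0.095,0.077,0.162,-0.046,0.256,0],[0.095,0.077,0.162,-0.046,0.256,0],[0.095,0.077,0.162,-0.046,0.256,0],[0.095,0.077,0.162,-0.046,0.256,0]]])

```text
time_s: 24.02
eef_pos: [0.3552, 0.3294, 0.2406]
tool_rot: [0.033, 0.936, 0.084, -0.34]
force: [-0.7, -0.6, -1.3]
opening: 0.0142
finger_force: 108.4
```

Run:
```python
from h import *
st=r.state();print(st["force"],st["eef_pos"],st["joint_pos"],st["tool_rot"])
both("m10.png",(80,210,270,350),(60,180,300,400))
```

```text
[-0.68058688 -0.58301144 -1.34125669] [0.35518291 0.32939101 0.24064874] [0.50438841 0.53356862 1.32732772 0.21742696 1.94538331 1.90652163] [ 0.03328829  0.93597444  0.0837182  -0.34034541]
```

View pics/m10.png

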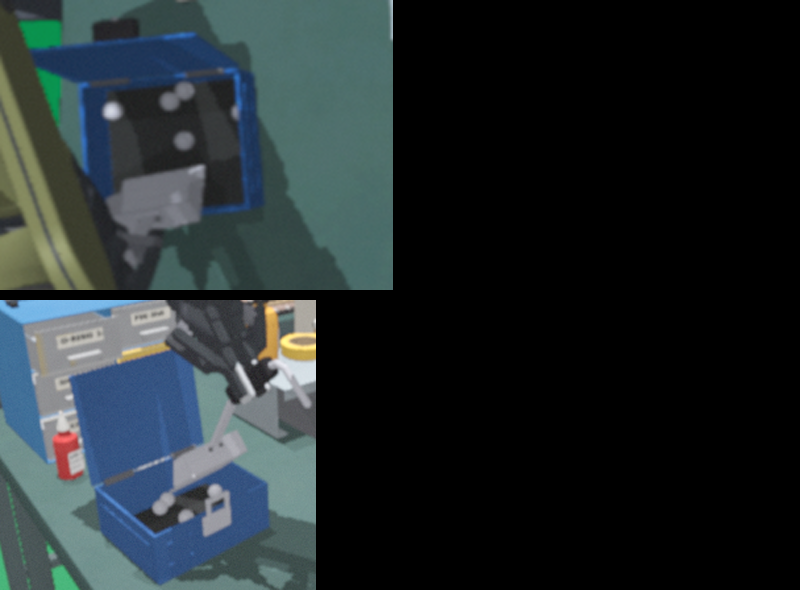

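The top view shows five balls in the box: (112,110), (170,102), (185,90), (183,140) and part of one at (237,112). I level the scoop and check the pan.

Emit:
play_rows(commands=[[[0,0,0.04,0,0,0],[-0.02,-0.02,0.08,0.005,-0.03,0],[-0.04,-0.04,0.11,0.011,-0.06,0],[-0.06,-0.06,0.12,0.016,-0.09,0],[-0.08,-0.08,0.12,0.021,-0.12,0],[-0.08,-0.1,0.12,0.027,-0.15,0],[-0.07,-0.12,0.12,0.032,-0.18,0],[-0.06,-0.14,0.12,0.039,-0.219,0],[-0.05,-0.18,0.12,0.039,-0.219,0],[-0.04,-0.24,0.12,0.039,-0.219,0],[-0.02,-0.3,0.12,0.039,-0.219,0],[0.0,-0.36,0.12,0.039,-0.219,0],[0.0,-0.36,0.12,0.039,-0.219,0]]])

```text
time_s: 25.2
eef_pos: [0.3555, 0.1453, 0.3005]
tool_rot: [0.005, 0.996, 0.086, 0.001]
force: [-0.1, -0.3, -2.2]
opening: 0.014
finger_force: 108.4
```

Run:
```python
from h import *
st=r.state();print(st["force"],st["eef_pos"],st["joint_pos"],st["tool_rot"])
s=snapshot("top");box(s);W=cloud(s);np.savez("t11.npz",**s)
print(balls(s,(118,245,206,318)))
for y in range(248,314,3):print(y,np.nan_to_num(np.round(W[y,122:204:3,2]*1000),nan=-9).astype(int).tolist())
m=(W[...,2]>.22)&(W[...,2]<.34)&(s["color"].min(2)>140)&(W[...,0]<.62)&(W[...,0]>.45)
P=W[m];print(len(P),cv2.boxPoints(cv2.minAreaRect((P[:,:2]*1000).astype(np.float32))).round().tolist(),np.percentile(P[:,2],[5,25,50,75,95,99]))
```

```text
[-0.12594916 -0.29658395 -2.20260867] [0.35547768 0.14530294 0.30050314] [ 0.28810929 -0.02266301  1.73493504 -0.0105883   1.43007587  1.68840693] [5.21010994e-03 9.96291048e-01 8.58867371e-02 6.86141929e-04]
box [503.3 356.5] [151.5 171.6] 5.58 [[420.0, 434.0], [436.0, 264.0], [587.0, 278.0], [570.0, 449.0]]
[(np.float32(168.6), np.float32(277.9), np.float32(4.4)), (np.float32(168.9), np.float32(253.6), np.float32(4.6)), (np.float32(134.1), np.float32(262.4), np.float32(5.2)), (np.float32(162.6), np.float32(258.6), np.float32(4.6)), (np.float32(196.4), np.float32(263.9), np.float32(4.2)), (np.float32(197.9), np.float32(277.1), np.float32(4.4))]
248 [86, 80, 80, 75, 76, 76, 77, 70, 71, 71, 73, 71, 63, 54, 47, 39, 29, 30, 17, 13, 6, 5, 6, 4, 71, 55, 31, 0]
251 [69, 75, -9, 54, 50, 43, 33, 29, 18, 14, 3, 8, 3, 6, 9, 21, 22, 16, 12, 10, 8, 9, 6, 9, 72, 57, 34, 4]
254 [56, 46, 24, 4, 9, 9, 7, 10, 9, 7, 6, 7, 8, 9, 6, 23, 25, 13, 8, 8, 8, 8, 9, 6, 6, 60, 36, 4]
257 [59, 44, 25, 7, 7, 7, 7, 7, 7, 8, 7, 9, 22, 24, 21, 7, 16, 13, 10, 9, 8, 9, 6, 6, 8, 63, 38, 7]
260 [60, 40, 26, 10, 20, 19, 
[... 1236 characters left out ...]
10, 8, 13, 4, 10, 8, 10, 11, 7, 8, 7, 9, 4, 7, 63, 290]
299 [70, 59, -9, 24, 6, 8, 9, 9, 10, 5, 7, 7, 8, 8, 11, 6, 12, 3, 5, 8, 6, 11, 13, 11, 10, 7, 64, 38]
302 [69, -9, 45, 27, 10, 7, 5, 9, 8, 10, 4, 7, 8, 8, 6, 8, 7, 9, 8, 8, 7, 6, 5, 6, 7, 7, 64, 42]
305 [68, 63, 47, 27, 12, 8, 7, 6, 8, 9, 10, 2, 4, 10, 7, 10, 6, 8, 11, 10, 7, 8, 7, 2, 6, 6, 66, 44]
308 [71, 59, 48, 28, 9, 10, 8, 6, 7, 2, 10, 9, 9, 6, 6, 8, 7, 6, 10, 6, 8, 9, 11, 5, 5, 3, 71, 44]
311 [69, 61, 45, 29, 12, 8, 6, 6, 10, 10, 5, 12, 10, 8, 6, 4, 22, 42, 58, 72, 72, 72, 71, 68, 70, -1, 0, 1]
1820 [[443.0, 201.0], [457.0, 119.0], [552.0, 135.0], [538.0, 218.0]] [0.26084908 0.26253309 0.26383068 0.2651033  0.29067153 0.29505995]
```

All five balls are in the box and the pan is empty. Next I take the scoop back to its mat.

Emit:
play_rows(commands=[[[0.03,-0.06,0,0,0,-0.01],[0.06,-0.13,0,0,0,-0.02],[0.08,-0.2,0,0,0,-0.03],[0.09,-0.27,0,0,0,-0.04],[0.09,-0.34,0,0,0,-0.05],[0.09,-0.41,0,0,0,-0.06],[0.09,-0.48,0,0,0,-0.07],[0.09,-0.55,0,0,0,-0.077],[0.09,-0.62,0,0,0,-0.077],[0.1,-0.69,-0.03,0,0,-0.077],[0.13,-0.76,-0.08,0,0,-0.077],[0.16,-0.83,-0.14,0,0,-0.077],[0.18,-0.9,-0.2,0,0,-0.077],[0.195,-0.947,-0.27,0,0,-0.077],[0.195,-0.947,-0.34,0,0,-0.077],[0.195,-0.947,-0.4,0,0,-0.077],[0.195,-0.947,-0.45,0,0,-0.077],[0.195,-0.947,-0.48,0,0,-0.077],[0.195,-0.947,-0.49,0,0,-0.077],[0.195,-0.947,-0.49,0,0,-0.077]]])

```text
time_s: 26.92
eef_pos: [0.4528, -0.3219, 0.0537]
tool_rot: [0.002, 0.999, -0.033, -0.002]
force: [1.0, -0.0, -1.8]
opening: 0.0145
finger_force: 108.5
```

Emit:
play_rows(commands=[[[0,0,-0.008,0,0,0],[0,0,-0.016,0,0,0],[0,0,-0.022,0,0,0],[0,0,-0.022,0,0,0]]])

```text
time_s: 27.25
eef_pos: [0.4536, -0.3238, 0.0445]
tool_rot: [0.004, 0.999, -0.033, 0.0]
force: [0.9, -0.4, -1.3]
opening: 0.0142
finger_force: 108.5
```

Emit:
play_rows(commands=[[[0,0,-0.003,0,0,0],[0,0,-0.005,0,0,0],[0,0,-0.005,0,0,0]]])

```text
time_s: 27.5
eef_pos: [0.4537, -0.3242, 0.0427]
tool_rot: [0.004, 0.999, -0.033, 0.0]
force: [-1.9, 1.0, 5.1]
opening: 0.0145
finger_force: 109.7
```

Contact made. I release and rise.

Emit:
play_rows(commands=[[[0,0,0,0,0,0],[0,0,0,0,0,0],[0,0,0,0,0,0],[0,0,0,0,0,0],[0,0,0,0,0,0],[0,0,0,0,0,0],[0,0,0,0,0,0],[0,0,0,0,0,0]]], grip=-1)

```text
time_s: 28.17
eef_pos: [0.4533, -0.3237, 0.0414]
tool_rot: [0.003, 0.999, -0.033, -0.0]
force: [0.1, 0.7, -0.3]
opening: 0.0855
finger_force: 0.0
```

Emit:
play_rows(commands=[[[0,0,0.04,0,0,0],[0,0,0.1,0,0,0],[0,0,0.18,0,0,0],[0,0,0.26,0,0,0],[0,0,0.34,0,0,0],[0,0,0.42,0,0,0],[0,0.05,0.5,0,0,0],[0,0.13,0.56,0,0,0],[0,0.21,0.6,0,0,0],[0,0.29,0.6,0,0,0],[0,0.37,0.6,0,0,0],[0,0.45,0.6,0,0,0],[0,0.5,0.6,0,0,0],[0,0.5,0.6,0,0,0]]])

```text
time_s: 29.33
eef_pos: [0.4522, -0.0679, 0.3418]
tool_rot: [0.001, 1.0, -0.03, -0.0]
force: [-0.9, -0.3, 0.3]
opening: 0.0853
finger_force: 0.0
```

Run:
```python
from h import *
st=r.state();print(st["force"],st["eef_pos"],st["tool_rot"],st["joint_pos"])
s=snapshot("top");np.savez("t12.npz",**s);box(s);W=cloud(s);g=s["color"].astype(int).sum(2)//3
v,u=np.mgrid[0:480,0:640]
m=(u>434)&(u<498)&(v>205)&(v<345)&(g>130);P=W[m]
b=cv2.minAreaRect((P[:,:2]*1000).astype(np.float32));print(cv2.boxPoints(b).round().tolist(),np.percentile(P[:,2],[5,50,95]))
m=(u>434)&(u<498)&(v>250)&(v<345)&(W[...,2]>.06);P=W[m];print(cv2.boxPoints(cv2.minAreaRect((P[:,:2]*1000).astype(np.float32))).round().tolist(),np.median(P[:,2]))
# lid plane
m=(W[...,2]>.085)&(W[...,2]<.26)&(W[...,1]>.22)&(W[...,1]<.5)&(W[...,0]>.55)&(W[...,0]<.68)
hsv=cv2.cvtColor(s["color"],cv2.COLOR_RGB2HSV);m&=(hsv[...,1]>120);P=W[m]
P=P@np.array([[.9952,-.0972,0],[.0972,.9952,0],[0,0,1]]) if 0 else P
yw=np.deg2rad(5.6);c=np.array([.5032,.3566]);q=P[:,:2]-c
lx=q@[np.cos(yw),np.sin(yw)];ly=q@[-np.sin(yw),np.cos(yw)]
print(len(P),"lid z vs x fit",np.polyfit(P[:,2]-.07,lx,1),"z max",np.percentile(P[:,2],[50,98]),"ly",np.percentile(ly,[2,98]))
for p in s["color"][228:262:4,95:205:12].tolist():print(p[:0],end='')
```

```text
[-0.88224881 -0.335914    0.28476851] [ 0.45218797 -0.0678763   0.34184414] [ 1.49389897e-03  9.99542915e-01 -3.01932801e-02 -3.07489644e-04] [-0.23892895  0.06660761  1.54043216 -0.00305239  1.53453556  1.39237382]
box [503.3 356.7] [151.7 171.9] 5.53 [[420.0, 435.0], [436.0, 264.0], [587.0, 278.0], [570.0, 450.0]]
[[397.0, -146.0], [615.0, -346.0], [674.0, -282.0], [456.0, -82.0]] [nan nan nan]
[[439.0, -85.0], [453.0, -308.0], [501.0, -305.0], [487.0, -82.0]] 0.7461479570994325
1558 lid z vs x fit [0.1215941  0.07386427] z max [0.16992397 0.22337102] ly [-0.08494585  0.08261321]
[][][][][][][][][]
```

Emit:
play_rows(commands=[[[0.03,0.08,0,0,0,0],[0.06,0.16,0,0,0,0],[0.09,0.24,0,0,0,0],[0.12,0.32,0,0,0,0],[0.15,0.4,0,0,0,0],[0.19,0.48,0,0,0,0],[0.23,0.56,0,0,0,0],[0.26,0.63,0,0,0,0],[0.29,0.71,0,0,0,0],[0.32,0.79,0,0,0,0],[0.35,0.87,0,0,0,0],[0.37,0.94,0,0,0,0],[0.38,0.987,0,0,0,0],[0.38,0.987,0,0,0,0],[0.38,0.987,0,0,0,0]]], grip=1, squeeze=40)

```text
time_s: 30.63
eef_pos: [0.6441, 0.4203, 0.339]
tool_rot: [0.004, 0.999, -0.033, -0.001]
force: [-0.5, -1.0, -0.2]
opening: 0.0
finger_force: 0.0
```

Run:
```python
from h import *
st=r.state();print(st["force"],st["eef_pos"],st["tool_rot"],st["joint_pos"])
s=snapshot("top");W=cloud(s);g=s["color"].astype(int).sum(2)//3
v,u=np.mgrid[0:480,0:640]
m=(u>434)&(u<498)&(v>205)&(v<345)&(g>130);P=W[m]
b=cv2.minAreaRect((P[:,:2]*1000).astype(np.float32));print(cv2.boxPoints(b).round().tolist(),np.percentile(P[:,2],[5,50,95]))
m=(u>434)&(u<498)&(v>250)&(v<345)&(W[...,2]>.06);P=W[m];print(cv2.boxPoints(cv2.minAreaRect((P[:,:2]*1000).astype(np.float32))).round().tolist(),np.median(P[:,2]))
T=dict(np.load("t11.npz"));W=cloud(T)
m=(W[...,0]>.59)&(W[...,0]<.72)&(W[...,1]>.35)&(W[...,1]<.48);print("behind",np.percentile(W[m][:,2],[50,90,99,100]))
for a in range(200,236,4):print(a,np.nan_to_num(np.round(W[a,100:170:5,2]*1000),nan=-9).astype(int).tolist())
```

```text
[-0.45636504 -1.00870508 -0.24854083] [0.64410938 0.42028315 0.33902122] [ 0.00448077  0.99945906 -0.03255197 -0.00136965] [ 0.52620643  0.55586447  0.83099454 -0.00626019  1.76180365  2.16095215]
[[386.0, -273.0], [388.0, -327.0], [675.0, -314.0], [673.0, -259.0]] [nan nan nan]
[[392.0, -302.0], [395.0, -319.0], [497.0, -301.0], [494.0, -284.0]] 0.07170153478154129
behind [0.00163826 0.18638205 0.22245893 0.22615017]
200 [-649, -646, -650, 3, 3, -1, 1, 3, 2, -1, 1, 0, 5, 1]
204 [-465, -644, -642, 2, -3, 0, 0, -3, 0, 4, -3, 3, 3, 12]
208 [-463, -512, -550, -9, 4, 1, 4, 0, -3, -1, -4, 4, -2, 2]
212 [-471, -506, -548, 0, 4, 3, -3, 2, 5, 0, -1, 0, 3, 2]
216 [-511, -508, -547, 0, 2, 5, 0, 1, 0, 2, 4, 0, 3, 1]
220 [-804, -805, -621, 1, 4, -1, 185, 184, 185, 185, 5, 1, 3, 0]
224 [-793, -805, 0, 2, 0, 182, 188, 186, 188, 188, 5, 1, -1, 3]
228 [-798, -802, -1, 0, -2, 188, 188, 186, 189, 225, 222, 224, 223, 220]
232 [-800, 219, 221, 221, 221, 217, 218, 212, 212, 205, 203, 197, 194, 190]
```

The scoop has been knocked: its yaw is now about +10°, so I'll re-seat it at the end. First I shut the lid: down behind it, then push along the arc.

Emit:
play_rows(commands=[[[0,0,-0.08,0,0,0],[0,0,-0.16,0,0,0],[0,0,-0.23,0,0,0],[0,0,-0.28,0,0,0],[0,0,-0.3,0,0,0],[0,0,-0.3,0,0,0],[-0.04,-0.004,-0.3,0,0,0],[-0.085,-0.008,-0.3,0,0,0],[-0.12,-0.011,-0.3,0,0,0],[-0.154,-0.014,-0.3,0,0,0],[-0.19,-0.018,-0.308,0,0,0],[-0.222,-0.021,-0.32,0,0,0]]])

```text
time_s: 31.68
eef_pos: [0.5343, 0.4094, 0.1862]
tool_rot: [0.001, 0.999, -0.034, 0.003]
force: [1.8, -0.9, 2.5]
opening: 0.0001
finger_force: 0.6
```

Run:
```python
from h import *
st=r.state();print(st["force"],st["eef_pos"],st["tool_rot"],st["joint_pos"])
```

```text
[ 1.83136018 -0.89601163  2.53436934] [0.53426285 0.40942799 0.18623708] [ 0.00132017  0.99942792 -0.03363903  0.00324191] [ 0.59442763  0.47324345  1.35112622 -0.00614862  1.31353256  2.23406858]
```

Emit:
play_rows(commands=[[[-0.03,-0.003,-0.018,0,0,0],[-0.059,-0.006,-0.04,0,0,0],[-0.082,-0.008,-0.068,0,0,0],[-0.105,-0.01,-0.096,0,0,0],[-0.117,-0.011,-0.124,0,0,0],[-0.128,-0.0124,-0.151,0,0,0],[-0.133,-0.013,-0.17,0,0,0],[-0.136,-0.0132,-0.19,0,0,0],[-0.138,-0.0134,-0.203,0,0,0],[-0.138,-0.0134,-0.203,0,0,0]]])

```text
time_s: 32.52
eef_pos: [0.4634, 0.4022, 0.0795]
tool_rot: [0.004, 0.999, -0.033, -0.001]
force: [-0.8, -0.3, 0.1]
opening: -0.0002
finger_force: 0.0
```

Emit:
play_rows(commands=[[[0,0,-0.006,0,0,0],[0,0,-0.01,0,0,0],[0,0,-0.01,0,0,0]]])

```text
time_s: 32.77
eef_pos: [0.4637, 0.4027, 0.075]
tool_rot: [0.003, 0.999, -0.033, -0.0]
force: [-0.6, 1.0, -0.0]
opening: 0.0001
finger_force: 0.0
```

Emit:
play_rows(commands=[[[0,0,-0.004,0,0,0],[0,0,-0.004,0,0,0]]])

```text
time_s: 32.93
eef_pos: [0.4638, 0.4029, 0.0745]
tool_rot: [0.003, 0.999, -0.033, 0.0]
force: [-1.3, -0.5, 5.8]
opening: -0.0002
finger_force: 3.5
```

Emit:
play_rows(commands=[[[0,0,-0.004,0,0,0],[0,0,-0.004,0,0,0],[0,0,0.04,0,0,0],[0,0,0.1,0,0,0],[-0.04,-0.06,0.18,0,0,0],[-0.08,-0.12,0.24,0,0,0],[-0.08,-0.2,0.28,0,0,0],[-0.08,-0.28,0.3,0,0,0],[-0.08,-0.36,0.3,0,0,0],[-0.08,-0.44,0.3,0,0,0],[-0.06,-0.5,0.3,0,0,0],[-0.06,-0.5,0.3,0,0,0]]], grip=-1)

```text
time_s: 33.93
eef_pos: [0.434, 0.1466, 0.2239]
tool_rot: [0.005, 0.999, -0.036, 0.001]
force: [-0.7, 0.7, -0.0]
opening: 0.0857
finger_force: 0.0
```

Run:
```python
from h import *
st=r.state();print(st["force"],st["eef_pos"],st["tool_rot"],st["joint_pos"])
s=snapshot("top");np.savez("t13.npz",**s);W=cloud(s);hsv=cv2.cvtColor(s["color"],cv2.COLOR_RGB2HSV)
v,u=np.mgrid[0:480,0:640]
R=(u>100)&(u<225)&(v>225)&(v<330)
m=R&(abs(W[...,2]-.074)<.02)&(hsv[...,0]>100)&(hsv[...,1]>120);P=W[m]
b=cv2.minAreaRect((P[:,:2]*1000).astype(np.float32));print("lid",b,cv2.boxPoints(b).round().tolist(),np.median(P[:,2]))
A=np.c_[P[:,:2],np.ones(len(P))];print(np.linalg.lstsq(A,P[:,2],rcond=None)[0])
m=R&(W[...,2]>.094)&(W[...,2]<.125)&(hsv[...,2]<90)&(W[...,0]>.42);P=W[m]
b=cv2.minAreaRect((P[:,:2]*1000).astype(np.float32));print("wing",len(P),b,np.median(P[:,2]),np.median(P,axis=0))
m=R&(W[...,2]>.078)&(W[...,2]<.12)&(hsv[...,1]<80);P=W[m];print("nonblue",len(P));
b=cv2.minAreaRect((P[:,:2]*1000).astype(np.float32));print(b)
save("l.png",cv2.resize(s["color"][225:335,100:230],(780,660))[:590])
```

```text
[-0.66609588  0.73533441 -0.01931752] [0.43399521 0.14658181 0.22388316] [ 5.16753240e-03  9.99351890e-01 -3.56157475e-02  7.84721814e-04] [ 0.24190129  0.15048894  1.74481518 -0.01093576  1.24762877  1.88742503]
lid ((508.95855712890625, 351.0289611816406), (131.41082763671875, 175.39947509765625), 9.411499977111816) [[430.0, 427.0], [458.0, 254.0], [588.0, 275.0], [559.0, 448.0]] 0.084970632961748
[-0.1338791   0.00809172  0.15156107]
wing 82 ((468.0935974121094, 342.0972900390625), (12.903526306152344, 41.99541091918945), 10.196125030517578) 0.12267169180465654 [0.46781633 0.33944972 0.12267169]
nonblue 184
((500.789794921875, 363.84027099609375), (151.0493621826172, 142.03480529785156), 9.13120174407959)
```

View pics/l.png

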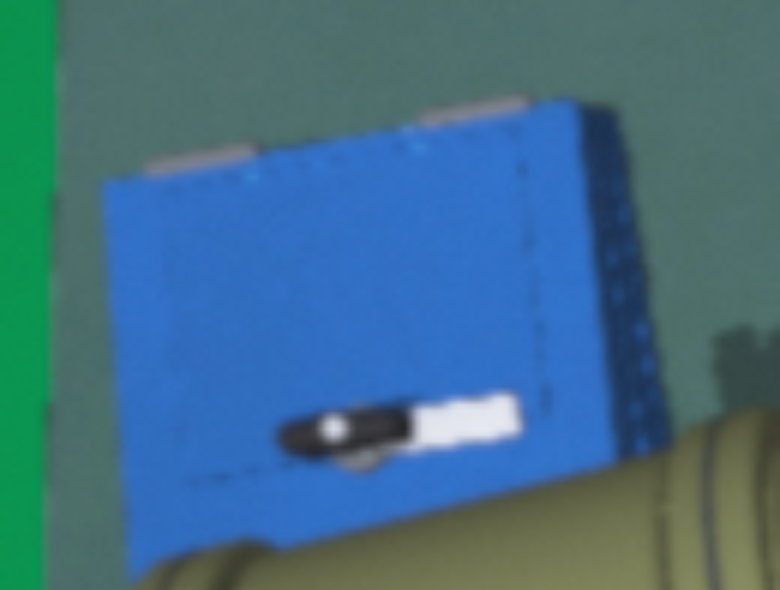

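The crop shows the lid down but not fully shut (depth slope about 0.13 rad), and the box turned to about 9.5° yaw. The opening fingers probably caught the wing. The latch wing is at (345,432), with its tongue pointing to the right. I press again near the free edge with the fingers closed.

Emit:
play_rows(commands=[[[0,0.06,0,0,0,0],[-0.005,0.13,0,0,0,0],[-0.01,0.2,0,0,0,0],[-0.015,0.28,0,0,0,0],[-0.015,0.36,0,0,0,0],[-0.015,0.43,0,0,0,0],[-0.015,0.492,0,0,0,0],[-0.015,0.492,-0.06,0,0,0],[-0.015,0.492,-0.12,0,0,0],[-0.015,0.492,-0.18,0,0,0],[-0.015,0.492,-0.22,0,0,0],[-0.015,0.492,-0.25,0,0,0],[-0.015,0.492,-0.27,0,0,0],[-0.015,0.492,-0.285,0,0,0],[-0.015,0.492,-0.295,0,0,0],[-0.015,0.492,-0.295,0,0,0]]], grip=1)

```text
time_s: 35.32
eef_pos: [0.4258, 0.3993, 0.0753]
tool_rot: [0.003, 0.999, -0.033, -0.0]
force: [0.6, -0.8, -0.3]
opening: -0.0002
finger_force: 0.0
```

Emit:
play_rows(commands=[[[0,0,-0.005,0,0,0],[0,0,-0.01,0,0,0],[0,0,-0.01,0,0,0]]])

```text
time_s: 35.57
eef_pos: [0.4265, 0.3995, 0.0742]
tool_rot: [0.002, 0.999, -0.033, 0.001]
force: [-5.1, -2.1, 15.9]
opening: 0.0
finger_force: 8.1
```

Emit:
play_rows(commands=[[[0,0,0.03,0,0,0],[0,0,0.08,0,0,0],[0,0,0.16,0,0,0],[0,0,0.24,0,0,0],[0,0,0.32,0,0,0],[0.0,-0.08,0.36,0,0,0],[0.0,-0.16,0.36,0,0,0],[0.0,-0.24,0.36,0,0,0],[0.0,-0.32,0.36,0,0,0],[0.0,-0.4,0.36,0,0,0],[0.0,-0.48,0.36,0,0,0],[0.0,-0.56,0.36,0,0,0],[0.0,-0.6,0.36,0,0,0],[0.0,-0.6,0.36,0,0,0]]])

```text
time_s: 36.73
eef_pos: [0.4256, 0.0948, 0.2516]
tool_rot: [0.004, 0.999, -0.035, 0.001]
force: [0.2, 0.9, 0.2]
opening: 0.0001
finger_force: 0.0
```

```bash
cat > lid.py <<'E'
from h import *
st=r.state();print(st["force"],st["eef_pos"],st["tool_rot"],st["joint_pos"])
s=snapshot("top");np.savez("t14.npz",**s);W=cloud(s);hsv=cv2.cvtColor(s["color"],cv2.COLOR_RGB2HSV)
v,u=np.mgrid[0:480,0:640]
R=(u>100)&(u<225)&(v>225)&(v<335)
m=R&(abs(W[...,2]-.078)<.014)&(hsv[...,0]>100)&(hsv[...,1]>120);P=W[m]
b=cv2.minAreaRect((P[:,:2]*1000).astype(np.float32));print("lid",len(P),b,cv2.boxPoints(b).round().tolist(),np.median(P[:,2]))
A=np.c_[P[:,:2],np.ones(len(P))];print(np.linalg.lstsq(A,P[:,2],rcond=None)[0])
m=R&(W[...,2]>.09)&(W[...,2]<.13)&(hsv[...,2]<90)&(W[...,0]>.42)&(W[...,0]<.53);P=W[m]
if len(P):print("wing",len(P),cv2.minAreaRect((P[:,:2]*1000).astype(np.float32)),np.median(P,axis=0))
m=R&(W[...,2]>.06)&(hsv[...,1]<60)&(hsv[...,2]>150)&(W[...,0]<.55);P=W[m]
print("tongue/staple",len(P))
n,l,stt,c=cv2.connectedComponentsWithStats(m.astype(np.uint8))
for i in range(1,n):
  if stt[i,4]>5: print(stt[i],np.nanmedian(W[l==i],axis=0),cv2.minAreaRect((W[l==i][:,:2]*1000).astype(np.float32)))
E
python3 lid.py
```

```text
[0.24291015 0.8938411  0.24531798] [0.42556519 0.094798   0.25158116] [ 4.28072016e-03  9.99360634e-01 -3.54904230e-02  6.55366695e-04] [ 0.12964314  0.09302782  1.73912481 -0.00896462  1.30956459  1.77375174]
lid 5277 ((498.7524108886719, 348.67047119140625), (153.5088348388672, 174.77874755859375), 10.072440147399902) [[408.0, 421.0], [438.0, 249.0], [590.0, 276.0], [559.0, 448.0]] 0.07598319750441096
[0.00734032 0.00252916 0.07141981]
wing 75 ((463.274658203125, 341.0477600097656), (11.242572784423828, 42.64171600341797), 4.446123123168945) [0.46288088 0.33378383 0.10362522]
tongue/staple 171
[172 293  18   8 110] [0.46821573 0.30670287 0.08249499] ((467.9483947753906, 305.3672180175781), (13.792842864990234, 35.912357330322266), 9.112298011779785)
[157 298   4   4  11] [0.46287811 0.34402623 0.10436973] ((463.159423828125, 344.1252746582031), (6.836810111999512, 6.869083404541016), 45.740692138671875)
[158 317  15   6  50] [0.41988206 0.33562009 0.09080546] ((419.08184814453125, 335.2854309082031), (6.648773193359375, 31.91600227355957), 8.827197074890137)
```

The lid is shut (slope 0.007 rad). The latch axis is near (0.463, 0.343) with its wing at about 7° yaw. Next I go above it with the tool turned to pinch the wing.

Emit:
play_rows(commands=[[[0,0.05,0,0,0,0.035],[0.01,0.1,0,0,0,0.07],[0.02,0.15,0,0,0,0.105],[0.03,0.2,0,0,0,0.14],[0.04,0.25,0,0,0,0.175],[0.05,0.3,0,0,0,0.21],[0.06,0.35,0,0,0,0.245],[0.07,0.4,0,0,0,0.28],[0.075,0.44,0,0,0,0.315],[0.075,0.48,-0.02,0,0,0.35],[0.075,0.496,-0.05,0,0,0.385],[0.075,0.496,-0.08,0,0,0.42],[0.075,0.496,-0.1,0,0,0.455],[0.075,0.496,-0.1,0,0,0.49],[0.075,0.496,-0.1,0,0,0.525],[0.075,0.496,-0.1,0,0,0.561],[0.075,0.496,-0.1,0,0,0.561],[0.075,0.496,-0.1,0,0,0.561]]], grip=0.1)

```text
time_s: 38.28
eef_pos: [0.463, 0.3478, 0.2008]
tool_rot: [0.002, 0.662, 0.749, 0.003]
force: [-0.5, -0.5, -0.3]
opening: 0.038
finger_force: 0.0
```

Emit:
play_rows(commands=[[[0,-0.009,-0.05,0,0,0],[0,-0.009,-0.1,0,0,0],[0,-0.009,-0.15,0,0,0],[0,-0.009,-0.19,0,0,0],[0,-0.009,-0.215,0,0,0],[0,-0.009,-0.229,0,0,0],[0,-0.009,-0.229,0,0,0],[0,-0.009,-0.229,0,0,0]]])

```text
time_s: 38.95
eef_pos: [0.4635, 0.3425, 0.0862]
tool_rot: [0.003, 0.662, 0.75, 0.003]
force: [0.3, 1.0, 1.5]
opening: 0.0388
finger_force: 0.0
```

Emit:
play_rows(commands=[[[0,0,0,0,0,0],[0,0,0,0,0,0],[0,0,0,0,0,0],[0,0,0,0,0,0],[0,0,0,0,0,0],[0,0,0,0,0,0]]], grip=1, squeeze=40)

```text
time_s: 39.45
eef_pos: [0.4627, 0.3425, 0.0874]
tool_rot: [0.002, 0.662, 0.75, 0.003]
force: [-4.1, 1.1, 6.5]
opening: 0.011
finger_force: 42.9
```

Emit:
play_rows(commands=[[[0,0,0.002,0,0,-0.033],[0,0,0.002,0,0,-0.066],[0,0,0.002,0,0,-0.1],[0,0,0.002,0,0,-0.133],[0,0,0.002,0,0,-0.166],[0,0,0.002,0,0,-0.2],[0,0,0.002,0,0,-0.233],[0,0,0.002,0,0,-0.266],[0,0,0.002,0,0,-0.3],[0,0,0.002,0,0,-0.333],[0,0,0.002,0,0,-0.366],[0,0,0.002,0,0,-0.4],[0,0,0.002,0,0,-0.433],[0,0,0.002,0,0,-0.466],[0,0,0.002,0,0,-0.485],[0,0,0.002,0,0,-0.485],[0,0,0.002,0,0,-0.485]]])

```text
time_s: 40.87
eef_pos: [0.4607, 0.3437, 0.0874]
tool_rot: [0.002, 0.996, 0.086, -0.002]
force: [-7.4, 5.6, 1.9]
opening: 0.0108
finger_force: 42.3
```

Run:
```python
from h import *
st=r.state();print(st["force"],st["moment"],st["eef_pos"],st["tool_rot"],st["joint_pos"],st["opening"])
```

```text
[-7.42805031  5.55410487  1.854028  ] [ 0.98567328  1.13624321 -0.00124763] [0.46074043 0.34365644 0.08744341] [ 0.00190947  0.99633456  0.08550286 -0.00175001] [ 0.56851146  0.45107248  1.68511726 -0.00207444  1.01027703  1.96919955] 0.010822858198356414
```

Emit:
play_rows(commands=[[[0,0,0,0,0,-0.015],[0,0,0,0,0,-0.025],[0,0,0,0,0,-0.025],[0,0,0,0,0,-0.025]]])

```text
time_s: 41.2
eef_pos: [0.4626, 0.3435, 0.0875]
tool_rot: [0.002, 0.999, 0.047, -0.0]
force: [-4.1, 4.4, 0.2]
opening: 0.0112
finger_force: 42.1
```

Run:
```python
from h import *
st=r.state();print(st["force"],st["moment"],st["eef_pos"],st["tool_rot"],st["opening"])
```

```text
[-4.12068447  4.39567053  0.15061696] [0.80677077 0.6547742  0.13373261] [0.46259111 0.34348933 0.08749208] [ 2.18949418e-03  9.98886424e-01  4.71275921e-02 -3.28011621e-04] 0.011170546612818681
```

Emit:
play_rows(commands=[[[0,0,0,0,0,0],[0,0,0,0,0,0],[0,0,0,0,0,0],[0,0,0,0,0,0],[0,0,0.04,0,0,0],[0,0,0.1,0,0,0],[0,0,0.18,0,0,0],[0,0,0.26,0,0,0],[0,-0.06,0.34,0,0,0],[0,-0.14,0.38,0,0,0],[0,-0.22,0.38,0,0,0],[0,-0.3,0.38,0,0,0],[0,-0.38,0.38,0,0,0],[0,-0.46,0.38,0,0,0],[0,-0.52,0.38,0,0,0],[0,-0.56,0.38,0,0,0],[0,-0.56,0.38,0,0,0]]], grip=0.1)

```text
time_s: 42.62
eef_pos: [0.463, 0.058, 0.2773]
tool_rot: [0.005, 0.999, 0.045, 0.0]
force: [-0.0, -0.6, 0.3]
opening: 0.0384
finger_force: 0.0
```

```bash
python3 lid.py
python3 - <<'E'
from h import *
s=dict(np.load("t14.npz"));W=cloud(s);g=s["color"].astype(int).sum(2)//3
v,u=np.mgrid[0:480,0:640];B=lambda P:cv2.boxPoints(cv2.minAreaRect((P[:,:2]*1000).astype(np.float32))).round().tolist()
m=(u>434)&(u<498)&(v>205)&(v<345)&(W[...,2]>.06);print("grip",B(W[m]),np.median(W[m][:,2]))
m=((u>434)&(u<498)&(v>195)&(v<345)&(g>140)&(W[...,2]<.1)&(W[...,2]>-.01)).astype(np.uint8)
n,l,st,c=cv2.connectedComponentsWithStats(m)
for i in range(1,n):
  if st[i,4]>80:print("metal",st[i],B(W[l==i]),np.median(W[l==i],axis=0))
E
```

```text
[-0.04682614 -0.55117336  0.2875486 ] [0.46303316 0.05802766 0.27725943] [4.65877408e-03 9.98994981e-01 4.45794100e-02 2.24765210e-05] [ 0.0415557   0.11852223  1.64177905 -0.00948737  1.38122644  1.52495016]
lid 5004 ((501.2108459472656, 345.75506591796875), (152.40252685546875, 174.8645782470703), 6.184489727020264) [[416.0, 424.0], [435.0, 251.0], [586.0, 267.0], [568.0, 441.0]] 0.07610625475241362
[ 0.00411028 -0.00094409  0.07435831]
wing 101 ((465.75482177734375, 339.9783020019531), (39.94971466064453, 10.731054306030273), 6.378317356109619) [0.46908106 0.33856377 0.1033676 ]
tongue/staple 163
[158 297   4   3  12] [0.46505805 0.34236454 0.10656304] ((465.04327392578125, 343.3310546875), (4.412854194641113, 8.168651580810547), 0.763560950756073)
[157 302  15  22 151] [0.42421471 0.33697034 0.08395855] ((430.1365051269531, 335.5038757324219), (32.96052551269531, 41.092472076416016), 49.246273040771484)
grip [[390.0, -301.0], [393.0, -318.0], [497.0, -302.0], [494.0, -285.0]] 0.07189439525883223
metal [435 196  10  13  92] [[668.0, -288.0], [697.0, -289.0], [698.0, -266.0], [669.0, -264.0]] [ 0.68487593 -0.27680358  0.00767059]
metal [435 217  24  69 912] [[489.0, -263.0], [489.0, -317.0], [648.0, -316.0], [648.0, -263.0]] [ 0.59387982 -0.28746116  0.0066791 ]
```

The latch is home: the wing lies along the box's x axis (6.4° against the box's 6.2°). I re-seat the knocked scoop now.

Emit:
play_rows(commands=[[[0,-0.06,0,0,0,0.02],[0,-0.13,0,0,0,0.02],[-0.01,-0.21,0,0,0,0.02],[-0.02,-0.29,0,0,0,0.02],[-0.03,-0.37,0,0,0,0.02],[-0.03,-0.45,0,0,0,0.02],[-0.03,-0.53,0,0,0,0.02],[-0.03,-0.61,-0.05,0,0,0.02],[-0.032,-0.67,-0.1,0,0,0.02],[-0.032,-0.719,-0.16,0,0,0.02],[-0.032,-0.719,-0.22,0,0,0.02],[-0.032,-0.719,-0.22,0,0,0.02],[-0.032,-0.719,-0.22,0,0,0.02]]], grip=-1)

```text
time_s: 43.75
eef_pos: [0.4466, -0.2958, 0.1655]
tool_rot: [0.001, 0.997, 0.078, -0.002]
force: [-0.3, 0.2, -0.2]
opening: 0.0854
finger_force: 0.0
```

Emit:
play_rows(commands=[[[0,0,-0.06,0,0,0],[0,0,-0.12,0,0,0],[0,0,-0.18,0,0,0],[0,0,-0.22,0,0,0],[0,0,-0.24,0,0,0],[0,0,-0.248,0,0,0],[0,0,-0.248,0,0,0],[0,0,-0.248,0,0,0]]])

```text
time_s: 44.42
eef_pos: [0.4488, -0.2979, 0.0447]
tool_rot: [0.005, 0.997, 0.079, 0.001]
force: [0.2, 0.4, 0.8]
opening: 0.0855
finger_force: 0.0
```

Emit:
play_rows(commands=[[[0,0,0,0,0,0],[0,0,0,0,0,0],[0,0,0,0,0,0],[0,0,0,0,0,0],[0,0,0,0,0,0],[0,0,0,0,0,0],[0,0,0,0,0,0],[0,0,0,0,0,0],[0,0,0,0,0,0],[0,0,0,0,0,0]]], grip=1, squeeze=80)

```text
time_s: 45.25
eef_pos: [0.4473, -0.2977, 0.0433]
tool_rot: [0.004, 0.997, 0.078, 0.0]
force: [-0.7, -0.4, 5.4]
opening: 0.0149
finger_force: 78.6
```

Emit:
play_rows(commands=[[[0,0,0.015,0,0,0],[0,0,0.03,0,0,0],[0.006,-0.03,0.03,0,0,-0.036],[0.012,-0.06,0.03,0,0,-0.072],[0.012,-0.06,0.03,0,0,-0.072],[0.012,-0.06,0.015,0,0,-0.072],[0.012,-0.06,0.004,0,0,-0.072],[0.012,-0.06,0,0,0,-0.072],[0.012,-0.06,-0.002,0,0,-0.072],[0.012,-0.06,-0.002,0,0,-0.072]]])

```text
time_s: 46.08
eef_pos: [0.4525, -0.3267, 0.0432]
tool_rot: [0.003, 0.999, -0.034, -0.001]
force: [-4.7, 0.1, 13.1]
opening: 0.0147
finger_force: 80.3
```

Emit:
play_rows(commands=[[[0,0,0,0,0,0],[0,0,0,0,0,0],[0,0,0,0,0,0],[0,0,0,0,0,0],[0,0,0,0,0,0],[0,0,0,0,0,0],[0,0,0,0,0,0],[0,0,0,0,0,0],[0,0,0.04,0,0,0],[0,0,0.1,0,0,0],[0,0,0.18,0,0,0],[0,0,0.26,0,0,0],[0,0,0.34,0,0,0],[0,0.08,0.4,0,0,0],[0,0.16,0.42,0,0,0],[0,0.24,0.42,0,0,0],[0,0.32,0.42,0,0,0],[0,0.4,0.42,0,0,0],[0,0.48,0.42,0,0,0],[0,0.56,0.42,0,0,0]]], grip=-1)

```text
time_s: 47.75
eef_pos: [0.4526, -0.0455, 0.2523]
tool_rot: [0.003, 0.999, -0.035, -0.0]
force: [1.6, 0.5, 0.0]
opening: 0.0853
finger_force: 0.0
```

Emit:
play_rows(commands=[[[0,0.06,0,0,0,0],[0,0.12,0,0,0,0],[0,0.18,0,0,0,0],[0,0.18,0,0,0,0],[0,0.18,0,0,0,0],[0,0.18,0,0,0,0]]])

```text
time_s: 48.25
eef_pos: [0.4531, 0.0423, 0.252]
tool_rot: [0.004, 0.999, -0.034, -0.0]
force: [0.0, -0.6, 0.0]
opening: 0.0855
finger_force: 0.0
```

```bash
python3 lid.py
python3 - <<'E'
from h import *
s=dict(np.load("t14.npz"));W=cloud(s);g=s["color"].astype(int).sum(2)//3
v,u=np.mgrid[0:480,0:640];B=lambda P:cv2.boxPoints(cv2.minAreaRect((P[:,:2]*1000).astype(np.float32))).round().tolist()
m=(u>434)&(u<498)&(v>205)&(v<345)&(W[...,2]>.06);print("grip",B(W[m]),np.median(W[m][:,2]))
m=((u>437)&(u<498)&(v>195)&(v<345)&(g>140)&(W[...,2]<.1)&(W[...,2]>-.01)).astype(np.uint8)
n,l,st,c=cv2.connectedComponentsWithStats(m)
for i in range(1,n):
  if st[i,4]>80:print("metal",st[i],B(W[l==i]),np.median(W[l==i],axis=0))
  if st[i,4]>600:
    Q=W[l==i];Q=Q[(Q[:,2]<.02)];print("pan",B(Q),np.median(Q[:,2]))
E
```

```text
[ 0.01304969 -0.56043617  0.04449969] [0.45314289 0.04232626 0.25196494] [ 3.77672381e-03  9.99406313e-01 -3.42422268e-02 -4.77223473e-04] [ 0.00642734  0.12142409  1.70445603 -0.00775693  1.31698069  1.64767454]
lid 5317 ((501.5457763671875, 345.75238037109375), (153.66751098632812, 175.10885620117188), 6.48344087600708) [[415.0, 424.0], [435.0, 250.0], [588.0, 267.0], [568.0, 441.0]] 0.07610263653281057
[0.00474715 0.00090907 0.07340032]
wing 102 ((465.6371765136719, 340.43768310546875), (39.9608268737793, 10.393936157226562), 7.499191761016846) [0.46905484 0.33845493 0.10325904]
tongue/staple 165
[158 297   4   3  12] [0.46506004 0.34218058 0.10590462] ((465.02392578125, 343.1446838378906), (4.290323734283447, 8.692869186401367), 0.5895991325378418)
[157 302  15  22 153] [0.4243853 0.3366655 0.0839568] ((429.87109375, 336.104736328125), (33.27450942993164, 40.805992126464844), 46.83113479614258)
grip [[397.0, -334.0], [506.0, -340.0], [507.0, -323.0], [398.0, -316.0]] 0.07170799245132942
metal [ 449  216   37   67 1227] [[494.0, -377.0], [648.0, -384.0], [651.0, -298.0], [497.0, -291.0]] [ 0.6072003  -0.33626721  0.00679906]
pan [[504.0, -372.0], [645.0, -384.0], [653.0, -298.0], [512.0, -286.0]] 0.005844102577920007
```

The scoop is flat and centred on the mat, and the lid and latch are good. One last numeric check for stray balls in the tray, then hand in.

Run:
```python
from h import *
A=dict(np.load("scene0.npz"));s=snapshot("scene")
for q in(A,s):print(balls(q,(265,240,360,285),3,6,14))
d=np.abs(A["color"].astype(int)-s["color"].astype(int)).sum(2)[235:285,255:365]
n,l,st,c=cv2.connectedComponentsWithStats((d>70).astype(np.uint8))
print([(st[i].tolist()) for i in range(1,n) if st[i,4]>8])
g=s["color"].astype(int).sum(2)//3
for y in range(244,276,4):print(y,g[y,276:356:3].tolist())
```

```text
[(np.float32(305.4), np.float32(264.6), np.float32(4.1)), (np.float32(324.6), np.float32(249.1), np.float32(4.0)), (np.float32(335.1), np.float32(255.1), np.float32(4.1)), (np.float32(288.4), np.float32(261.1), np.float32(4.1))]
[]
[[65, 10, 9, 9, 57], [76, 16, 9, 8, 59], [32, 22, 10, 13, 58], [46, 25, 9, 9, 65]]
244 [218, 217, 217, 208, 192, 154, 132, 128, 132, 134, 129, 122, 112, 93, 87, 85, 86, 86, 88, 87, 85, 88, 90, 89, 82, 112, 121]
248 [175, 158, 131, 130, 135, 135, 133, 127, 109, 98, 92, 86, 86, 86, 87, 84, 83, 82, 86, 84, 87, 90, 90, 88, 81, 88, 110]
252 [121, 133, 129, 130, 117, 99, 90, 89, 91, 86, 85, 86, 87, 84, 84, 85, 86, 85, 84, 84, 85, 81, 88, 87, 86, 90, 88]
256 [103, 97, 84, 84, 89, 90, 90, 79, 81, 83, 81, 82, 82, 83, 84, 82, 87, 81, 81, 82, 84, 79, 80, 81, 86, 97, 88]
260 [83, 83, 82, 79, 85, 83, 83, 84, 84, 80, 81, 81, 84, 83, 80, 82, 85, 83, 83, 81, 82, 89, 110, 134, 142, 143, 143]
264 [84, 86, 87, 81, 86, 80, 80, 83, 78, 81, 82, 80, 84, 80, 81, 84, 80, 83, 92, 117, 141, 141, 142, 142, 146, 150, 158]
268 [84, 82, 84, 85, 86, 88, 82, 84, 81, 79, 81, 82, 87, 80, 81, 112, 130, 142, 143, 144, 142, 148, 153, 158, 157, 144, 132]
272 [82, 83, 88, 88, 87, 79, 85, 83, 82, 81, 85, 94, 121, 135, 147, 143, 144, 144, 145, 157, 160, 157, 146, 132, 121, 125, 129]
```

No stray balls are visible in the tray. Handing in.

```bash
python3 -c "
from station import job
print(job.hand_in())"
```

```text
the job is handed in; nothing more can be done
None
```

I handed the job in at about 48 s of the 210 s allowed, but it returned no verdict: all five balls I found are in the box, the lid is shut with the latch turned home, and the scoop is flat on its mat; the hidden left rear corner of the tray was swept, not seen.

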